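# Hang the washed guide blocks to dry and start the blower

## Task

Thread the washed slicer guide blocks that are on the table onto the drying stand's level bar one after another in the order red, yellow, green, blue, white (passing over any colour that is not there), the first nearest the blower. Then push the black end cap fully home on the bar's tip so nothing can slip off, and last turn the speed dial clockwise from off, click by click, until its pointer rests at the red dot. Leave the other kitchen things where they are.

Things in the scene. Friction and masses are not known exactly. Their poses are not given: they have to be found in the camera images.
- red_c (a point): centre of the red guide block: red plastic, 44 mm long (x), 50 mm wide (y), 40 mm high, about 70 g, with a 20 mm square hole right through along its length. Starts upright on the table, hole level, centre 20 mm above the table. The x axis runs along the hole; both ends are alike. May be absent (None)
- yellow_c (a point): centre of the yellow guide block: yellow plastic, 44 mm long (x), 50 mm wide (y), 40 mm high, about 70 g, with a 20 mm square hole right through along its length. Starts upright on the table, hole level, centre 20 mm above the table. The x axis runs along the hole; both ends are alike. May be absent (None)
- green_c (a point): centre of the green guide block: green plastic, 44 mm long (x), 50 mm wide (y), 40 mm high, about 70 g, with a 20 mm square hole right through along its length. Starts upright on the table, hole level, centre 20 mm above the table. The x axis runs along the hole; both ends are alike. May be absent (None)
- blue_c (a point): centre of the blue guide block: blue plastic, 44 mm long (x), 50 mm wide (y), 40 mm high, about 70 g, with a 20 mm square hole right through along its length. Starts upright on the table, hole level, centre 20 mm above the table. The x axis runs along the hole; both ends are alike. May be absent (None)
- white_c (a point): centre of the white guide block: white plastic, 44 mm long (x), 50 mm wide (y), 40 mm high, about 70 g, with a 20 mm square hole right through along its length. Starts upright on the table, hole level, centre 20 mm above the table. The x axis runs along the hole; both ends are alike. May be absent (None)
- cap_c (a point): centre of the black end cap: 42 mm long (x), 50 mm wide (y), 40 mm high, 60 g, starts upright, centre 20 mm above the table. x axis runs along the level bore, out of its open mouth (21 mm from centre). Bore blind, 16 mm square, 30 mm deep; closed end has an orange button. Fully home, the bar's tip meets the bore's bottom: the cap's centre is then 9 mm short of the bar's tip (towards the blower)
- stand: drying stand, fixed: white blower housing 140 x 160 mm (x, y), 120 mm high, on a foot 170 x 180 x 15 mm. Origin at the centre of the underside, z up. A bare level steel bar, 12 mm thick with a rounded tip, sticks out of the -y face at 100 mm height along the stand's -y axis. Nothing solid is under the bar
- bar_root (a point): where the bar leaves the housing, on the bar's centre line (100 mm above the table); axes as the stand
- bar_tip (a point): free end of the bar, on its centre line, 272 mm from the root; axes as the stand. Room for five blocks and the cap
- panel: fixed grey speed control panel 120 x 120 x 20 mm lying on the table, origin at the centre of its underside; a black dot on its +x side, 50 mm from the dial's axis, marks off
- dial_grip (a point): the dial's axis (vertical, through the panel's centre) at the height to grip, 55 mm above the table: black knob with an upright grip bar 42 mm long, 14 mm thick, spanning 34 to 64 mm above the table, over a disc 44 mm across. x axis points along the bar to the pointer end, which has a white line on top
- dial_aim (a point): imaginary point 50 mm from the dial's axis where the pointer points, on the ring of dots
- dial (a joint): dial angle, rad: 0 at off (its start, pointer at the black dot), grows clockwise seen from above, end stop just past 3.14. Clicks into rests every 30 degrees (0.5236 rad); about 0.07 N m to pass a click; let go between clicks it drops into the nearer rest
- red_dot: red dot, 14 mm across, 2 mm thick, fixed on the panel 50 mm from the dial's axis, at the second, third, fourth or fifth click; white dots mark the others. Origin at its centre
- can: low metal can, 76 mm across, 55 mm tall; a bystander, to be left alone. Origin at the centre of its underside
- scrub_block: grey scrub block lying flat, 60 x 40 x 30 mm; a bystander, to be left alone. Origin at the centre of its underside
- sponge: brown scouring sponge lying flat, 70 x 45 x 25 mm; a bystander, to be left alone. Origin at the centre of its underside
- bowl: steel bowl, 110 mm across, 45 mm tall; a bystander, to be left alone. Origin at the centre of its underside
- mug: white mug, 76 mm across, 90 mm tall; a bystander, to be left alone. Origin at the centre of its underside
- spatula: spatula lying flat; a bystander, to be left alone. Origin at the middle of its length, under it

How it is judged:
On the way, in this order (a step that is already met when the one before it is completed fails the run):
1. the red block is threaded on the bar and let go (x of red_c in the frame of stand between -0.012 and 0.012 m and z of red_c in the frame of stand between 0.086 and 0.11 m and y of red_c in the frame of stand between -0.304 and -0.09 m and angle between the x axis of red_c and the y axis of stand, either way round below 0.25 rad and contact force between red and the fingers below 0.05 N), for 0.2 s.
2. the yellow block is threaded on the bar and let go (x of yellow_c in the frame of stand between -0.012 and 0.012 m and z of yellow_c in the frame of stand between 0.086 and 0.11 m and y of yellow_c in the frame of stand between -0.304 and -0.09 m and angle between the x axis of yellow_c and the y axis of stand, either way round below 0.25 rad and contact force between yellow and the fingers below 0.05 N), for 0.2 s.
3. the green block is threaded on the bar and let go (x of green_c in the frame of stand between -0.012 and 0.012 m and z of green_c in the frame of stand between 0.086 and 0.11 m and y of green_c in the frame of stand between -0.304 and -0.09 m and angle between the x axis of green_c and the y axis of stand, either way round below 0.25 rad and contact force between green and the fingers below 0.05 N), for 0.2 s.
4. the blue block is threaded on the bar and let go (x of blue_c in the frame of stand between -0.012 and 0.012 m and z of blue_c in the frame of stand between 0.086 and 0.11 m and y of blue_c in the frame of stand between -0.304 and -0.09 m and angle between the x axis of blue_c and the y axis of stand, either way round below 0.25 rad and contact force between blue and the fingers below 0.05 N), for 0.2 s.
5. the white block is threaded on the bar and let go (x of white_c in the frame of stand between -0.012 and 0.012 m and z of white_c in the frame of stand between 0.086 and 0.11 m and y of white_c in the frame of stand between -0.304 and -0.09 m and angle between the x axis of white_c and the y axis of stand, either way round below 0.25 rad and contact force between white and the fingers below 0.05 N), for 0.2 s.
6. the end cap is fully home on the bar's tip and let go (x of cap_c in the frame of stand between -0.01 and 0.01 m and z of cap_c in the frame of stand between 0.09 and 0.11 m and y of cap_c in the frame of stand between -0.349 and -0.332 m and angle between the x axis of cap_c and the y axis of stand, either way round below 0.2 rad and contact force between cap and the fingers below 0.05 N), for 0.2 s.
7. the dial's pointer is at the red dot and let go (horizontal distance between dial_aim and red_dot below 0.009 m and contact force between panel and the fingers below 0.05 N), for 0.2 s.
At the end, for the whole second after the job is handed in: every block present hangs on the bar (centre within 12 mm sideways, axis within 0.25 rad, wholly between housing and tip), threaded in colour order; cap within 6 mm of fully home; dial pointer within 9 mm of the red dot; all released and at rest (x of red_c in the frame of stand between -0.012 and 0.012 m and z of red_c in the frame of stand between 0.086 and 0.11 m and y of red_c in the frame of stand between -0.304 and -0.09 m and angle between the x axis of each of red_c, yellow_c, green_c, blue_c, white_c and the y axis of stand, either way round below 0.25 rad and linear speed of each of red, yellow, green, blue, white, cap below 0.03 m/s and x of yellow_c in the frame of stand between -0.012 and 0.012 m and z of yellow_c in the frame of stand between 0.086 and 0.11 m and y of yellow_c in the frame of stand between -0.304 and -0.09 m and x of green_c in the frame of stand between -0.012 and 0.012 m and z of green_c in the frame of stand between 0.086 and 0.11 m and y of green_c in the frame of stand between -0.304 and -0.09 m and x of blue_c in the frame of stand between -0.012 and 0.012 m and z of blue_c in the frame of stand between 0.086 and 0.11 m and y of blue_c in the frame of stand between -0.304 and -0.09 m and x of white_c in the frame of stand between -0.012 and 0.012 m and z of white_c in the frame of stand between 0.086 and 0.11 m and y of white_c in the frame of stand between -0.304 and -0.09 m and x of cap_c in the frame of stand between -0.01 and 0.01 m and z of cap_c in the frame of stand between 0.09 and 0.11 m and y of cap_c in the frame of stand between -0.349 and -0.332 m and angle between the x axis of cap_c and the y axis of stand, either way round below 0.2 rad and velocity of joint dial between -0.1 and 0.1 rad/s and horizontal distance between dial_aim and red_dot below 0.009 m); the robot touches nothing.
It fails at once if a bystander is moved more than 40 mm or tipped (distance of any of can, scrub_block, sponge, bowl, mug, spatula from where it was at the start of the episode above 0.04 m or angle between any of can, scrub_block, sponge, bowl, mug, spatula's own z axis and vertical above 0.5 rad).
Of red, yellow, green, blue, white only 3 to 5 are there at a start; the rules pass over those that are not, and their reading is None.
At some moment in a run one of red, yellow, green, blue, white, cap may be knocked a few centimetres aside while the robot is not near it.
It also fails if it takes over 210 s, if anything falls off the work surface, if the arm or the gripper's body presses on something with over 40 N, if the wrist force passes 120 N, or if a joint passes its speed limit or range.

## Robot

A 6-joint arm with a two-finger parallel gripper is mounted at the origin on the work surface. World frame = base frame: x ahead of the robot, y to its left, z up, the work surface at z = 0. Lengths are in m, angles in rad, forces in N, time in s.
With the tool pointing down it reaches from about 0.3 to 0.775 m from the base axis. Payload 14.6 kg.
Tool frame: the origin (TCP) lies between the finger pads; the fingertips stand 19 mm ahead of it and the grasp point (between the pads) is the TCP (ctrl.finger_overhang is the distance from the TCP to the fingertips, in m); z points along the fingers, y is the direction in which the jaws open and shut (so a half turn about z gives the same grasp; the last joint's range is limited). The gripper opens to 94 mm and grips with 3 to 60 N. Pads are 16 mm wide; open, the fingers measure 119 mm over their backs; the gripper's body (75 mm by 177 mm) begins 78 mm behind the grasp point.
Start: joints at [1.197, 0.3, 1.521, -0, 1.321, -0.067], TCP at [0.166, 0.524, 0.224] pointing down, gripper open.
Joint ranges: [-3.03, 3.03], [-0.79, 2.21], [0.23, 2.52], [-1.04, 4.18], [0, 3.07], [-2.55, 2.55]. Speed limits (rad/s): [2.22, 2.22, 2.57, 3.14, 3.14, 3.14].

## Interface

Orientations are given as [roll, pitch, yaw] about the fixed x, y, z axes, in that order (R = Rz(yaw) Ry(pitch) Rx(roll)).
In Python, from station import ctrl gives the robot as it stands.
- The arm moves only by the tool send_rows, never from a script. Its argument "series" is a list of rows, each a list of 7 numbers: the turn, a rotation vector about the tool's x, y, z in degrees, then the shift along the tool's x, y, z in m, then the gripper's target within -1 to 1 (fully open at 1, half-way at 0, shut at -1). A call has 1 to 8 rows; each row is the pose to reach, as a shift and turn from the pose commanded when the call began, along the tool's axes at that moment; what a row does not reach only later rows make up. A row lasts 1/10 s, in which the tool goes at most 50 mm and 8.59 degrees, less where a joint would pass 70% of its speed; a pose out of reach is approached as far as the arm can. A call with a gripper value outside its range is refused whole. The fingers move at their own pace and stop on an object; "force" is the grip in N (left out, the last holds). Time passes only in rows, so rows that repeat a pose let the fingers close. It gives the time, the measured TCP pose, the force and the opening at its end, in the units of the state.
- ctrl.get_obs(): the state, without advancing time (a new reading comes with each control period).
- ctrl.camera(name): name is "scene" or "top" or "wrist"; returns a dict with "pixels" (400x640x3 uint8, red, green, blue), "z_map" (400x640 float32, m along the optical axis (not along the pixel's ray), 0 where there is no reading), "fov_y" (degrees; the focal length in pixels is half the picture's height over the tangent of half this angle, whatever the lens; pixels are square), "cx", "cy" (the principal point, pixels), "k1" (the pictures are not rectified: a ray, as slopes to the right and down, at radius r is drawn at 1 + k1 r^2 times it, then the intrinsics apply), "R" (3x3) and "t" (3): a world point X has camera coordinates R X + t. Camera axes: x right, y down, z forward; pixel columns grow to the right and rows downward; lengths in m; the calibration is good to about 2 mm. A picture is of the moment at which its call begins.
- ctrl.hand_in(): hands the job in, once; it reports no verdict.
The state is a dict: "time_s": time; "qpos": joint angles; "joint_vel": joint speeds; "tau": joint torques, N m; "ee_pos": TCP position; "eef_rot": TCP orientation; "force": force on the tool from outside, world axes, zero at the start; "moment": the same for the moment, N m; "grip_width": finger opening in m.
Only numpy, scipy, OpenCV 4.12 (cv2) and the standard library are available. Lean on these libraries where they do the work, as an engineer would, in place of code of your own. Each camera call takes 0.05 s, during which the arm holds its last target.

## Working session

There is one attempt and no reset: what is moved stays moved. The work goes in short steps, Python scripts to look and compute and a tool call to move; the robot and the scene stay as the last step left them, time stands still between calls to the robot, and variables do not carry over. Pictures are saved under pics/ and viewed, and the job is handed in when it is done.

Besides the shell and the picture viewer there is one more tool, called after "Call:" by a JSON object that holds its "fn" and its "kwargs". send_rows: Moves the arm, as the interface text tells. Its arguments: {"type":"object","properties":{"series":{"type":"array"},"force":{"type":"number"}},"required":["series"]}

```bash
ls; mkdir -p pics
python3 - <<'E'
from station import ctrl
import cv2
o=ctrl.get_obs();print(o)
for n in("scene","top","wrist"):
    c=ctrl.camera(n)
    print(n,c["fov_y"],c["cx"],c["cy"],c["k1"],c["R"].tolist() if hasattr(c["R"],'tolist') else c["R"],c["t"])
    cv2.imwrite(f"pics/{n}0.png",c["pixels"][:,:,::-1])
E
```

```text
pics
{'time_s': 0.0, 'qpos': array([ 1.19740883e+00,  3.00460623e-01,  1.52159975e+00,  7.13209191e-06,
        1.32071566e+00, -6.65824377e-02]), 'joint_vel': array([ 0.00100299, -0.00021642,  0.00075713,  0.00049066, -0.00065867,
       -0.00183994]), 'tau': array([ 2.99015795e-03, -5.31788242e+01, -3.52755976e+01,  7.09837954e-02,
        2.42261623e-02, -4.22737446e-05]), 'ee_pos': array([0.16600754, 0.52408375, 0.22388417]), 'eef_rot': array([-3.14041235e+00, -8.56269723e-05,  2.83478578e+00]), 'force': array([-0.44702837,  0.18126592,  0.2603797 ]), 'moment': array([-0.00695098,  0.02445261,  0.01271614]), 'grip_width': 0.09403130711909989}
scene 52.585535454311135 317.96084557917544 201.03663198219613 0.017740409636682622 [[-0.8509565455003634, 0.5251970234527558, -0.006406576812443343], [0.4339522498778261, 0.696139811827819, -0.5719045437958167], [-0.2959026909239944, -0.48944606336622415, -0.8202951594147347]] [ 0.47815316 -0.13762866  1.37510546]
top 53.090104887321836 318.3216984658372 190.84040803356163 0.013822354018542071 [[-0.05067055389034483, -0.9986945798711022, -0.006452217024252583], [-0.9740317366100825, 0.05084464511079173, -0.2206286430631898], [0.22066869067629966, -0.004894711394969126, -0.9753365423050484]] [-0.03569416  0.55267138  1.12257057]
wrist 71.63685716054343 316.8843456292116 197.04737431377447 -0.046832197452838245 [[0.30229980018342056, 0.9532127908705267, -0.00045401529480497004], [0.9186246275246401, -0.29120337828759546, 0.2670756188406393], [0.25444768522091704, -0.08115397584046925, -0.9636754680342361]] [-0.55002094 -0.02913924  0.3925308 ]
```

View pics/scene0.png

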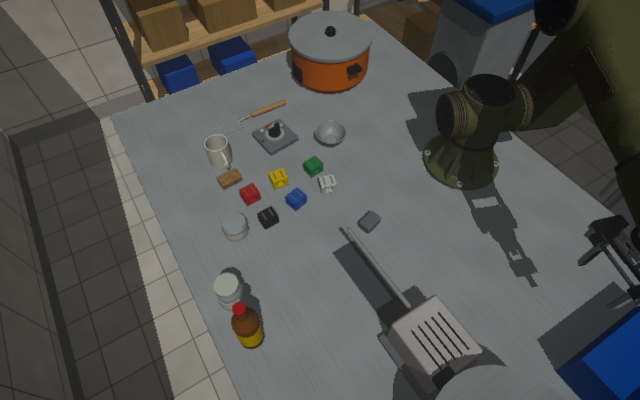

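View pics/top0.png

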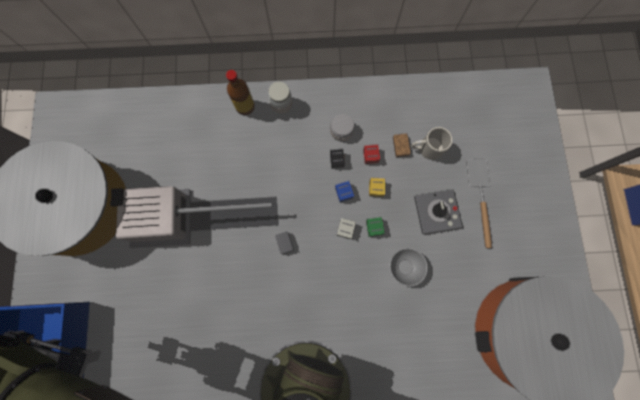

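View pics/wrist0.png

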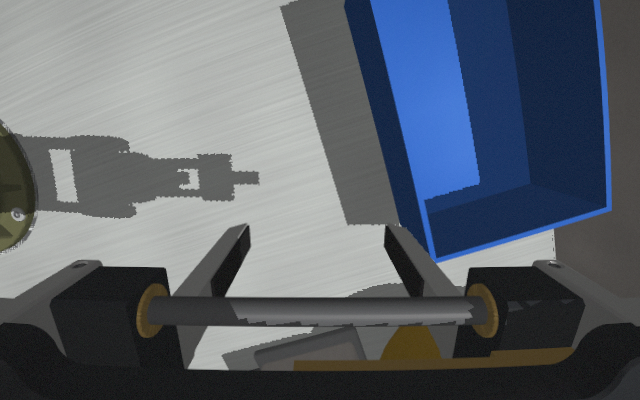

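Top view: stand at left with bar pointing right (row ~208, tip col ~270). All five blocks are at cols 340–380, rows 155–230, the black cap is at (337,158), and the panel is at (438,212). Now zooming in and measuring.

```bash
cat > h.py <<'E'
import numpy as np,cv2
from scipy.spatial.transform import Rotation as Ro
from station import ctrl
def K(c):
    f=200/np.tan(np.radians(c["fov_y"]/2)); return f
def pts(c):
    f=K(c);v,u=np.mgrid[0:400,0:640]
    xd=(u-c["cx"])/f;yd=(v-c["cy"])/f
    x,y=xd.copy(),yd.copy()
    for _ in range(8):
        s=1+c["k1"]*(x*x+y*y);x=xd/s;y=yd/s
    z=c["z_map"];P=np.stack([x*z,y*z,z],-1)
    W=(P-np.array(c["t"]))@np.array(c["R"])
    W[z<=0]=np.nan
    return W
def ray(c,u,v,zw):
    f=K(c);xd=(u-c["cx"])/f;yd=(v-c["cy"])/f;x,y=xd,yd
    for _ in range(8):
        s=1+c["k1"]*(x*x+y*y);x=xd/s;y=yd/s
    R=np.array(c["R"]);d=R.T@np.array([x,y,1]);o=-R.T@np.array(c["t"])
    return o+d*(zw-o[2])/d[2]
def proj(c,X):
    f=K(c);p=np.array(c["R"])@np.array(X)+np.array(c["t"]);x,y=p[0]/p[2],p[1]/p[2];s=1+c["k1"]*(x*x+y*y)
    return x*s*f+c["cx"],y*s*f+c["cy"]
def crop(c,name,u0,u1,v0,v1,k):
    im=c["pixels"][v0:v1,u0:u1,::-1]
    cv2.imwrite("pics/"+name,cv2.resize(im,None,fx=k,fy=k,interpolation=cv2.INTER_CUBIC))
def blocks(c,box=None):
    """top faces of blocks by colour and depth"""
    W=pts(c);hsv=cv2.cvtColor(c["pixels"],cv2.COLOR_RGB2HSV).astype(int);h,s,v=hsv[...,0],hsv[...,1],hsv[...,2]
    col={"red":((h<6)|(h>174))&(s>120),"yellow":(h>20)&(h<35)&(s>120),"green":(h>50)&(h<80)&(s>100),"blue":(h>105)&(h<128)&(s>110)}
    return W,col,hsv
E
python3 - <<'E'
from h import *
c=ctrl.camera("top")
crop(c,"t1.png",320,480,110,290,3.3)
crop(c,"t2.png",100,300,160,270,4)
W=pts(c)
for n,(u,v) in dict(table=(300,150),red=(372,152),yel=(378,183),green=(375,224),blue=(344,188),white=(346,226),cap=(337,155),bar=(240,207),bartip=(268,206),house=(150,210),dial=(438,208),can=(342,126),scrub=(285,243)).items(): print(n,W[v,u].round(4))
E
```

```text
table [ 7.003e-01 -1.280e-02  5.000e-04]
red [ 0.6681 -0.235   0.042 ]
yel [nan nan nan]
green [ 0.4457 -0.226   0.0418]
blue [ 0.5597 -0.1419  0.0402]
white [ 0.444  -0.1401  0.0433]
cap [nan nan nan]
bar [0.5047 0.159  0.107 ]
bartip [0.5043 0.0806 0.1029]
house [0.5063 0.4052 0.1224]
dial [ 0.483  -0.4148  0.0473]
can [ 0.7533 -0.1476  0.0533]
scrub [0.4048 0.0421 0.0289]
```

View pics/t1.png

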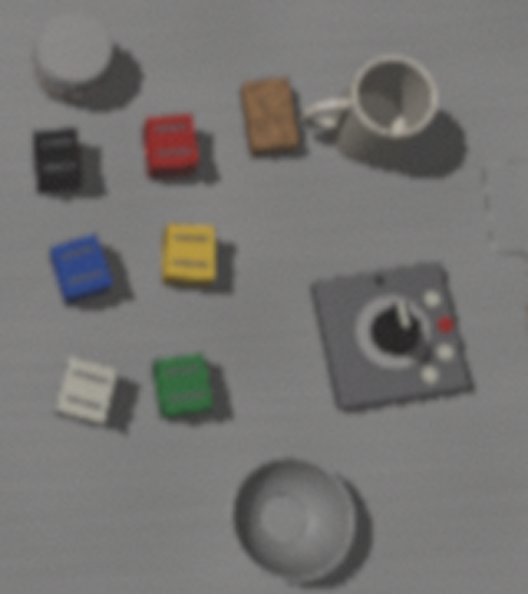

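View pics/t2.png

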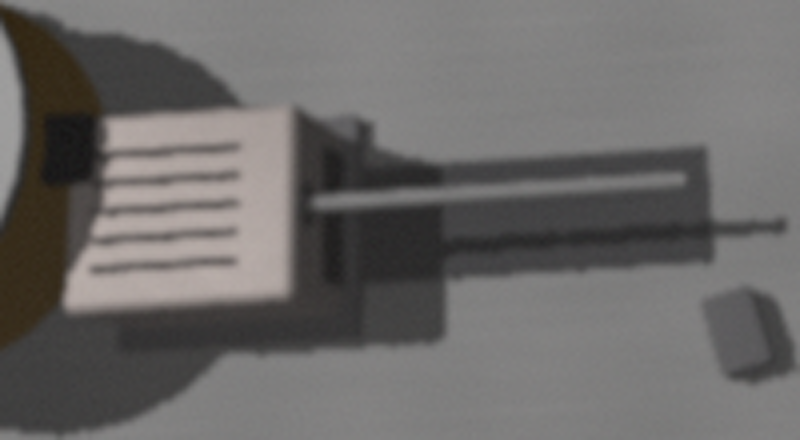

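```bash
cat >> h.py <<'E'
def go(target,yaw,cur=None,pitch=0,roll=np.pi):
    """print rotation vector (deg) and shift in tool axes from present pose"""
    o=ctrl.get_obs()
    R0=Ro.from_euler('xyz',o["eef_rot"]);p0=o["ee_pos"]
    R1=Ro.from_euler('xyz',[roll,pitch,yaw])
    rv=np.degrees((R0.inv()*R1).as_rotvec());d=R0.inv().apply(np.array(target)-p0)
    print("turn",rv.round(2),"shift",d.round(4),"| dist %.3f"%np.linalg.norm(d))
def st():
    o=ctrl.get_obs();print("t",o["time_s"].__round__(2),"p",o["ee_pos"].round(4),"rpy",o["eef_rot"].round(4),"F",o["force"].round(2),"w",round(o["grip_width"],4),"q",o["qpos"].round(2))
E
python3 - <<'E'
from h import *
c=ctrl.camera("top");W=pts(c)
for u,v in [(45,195),(90,195),(110,195),(100,250),(60,250),(60,160),(127,215)]: print(u,v,W[v,u].round(3))
go([0.55,-0.13,0.32],np.pi/2)
E
```

```text
45 195 [0.546 0.647 0.197]
90 195 [0.545 0.544 0.174]
110 195 [0.552 0.511 0.135]
100 250 [ 0.416  0.604 -0.005]
60 250 [0.404 0.613 0.169]
60 160 [0.647 0.633 0.173]
127 215 [0.495 0.467 0.123]
turn [-3.000e-02  2.000e-02  7.242e+01] shift [-0.5636 -0.5078 -0.0955] | dist 0.765
```

Call:
{"fn": "send_rows", "kwargs": {"series": [[0,0,0,0,0,-0.09,1],[0,0,0,0,0,-0.09,1],[0,0,30,-0.2,-0.18,-0.096,1],[0,0,30,-0.2,-0.18,-0.096,1],[0,0,40,-0.3,-0.27,-0.096,1],[0,0,50,-0.4,-0.36,-0.096,1],[0,0,60,-0.5,-0.45,-0.096,1],[0,0,72.4,-0.563,-0.508,-0.096,1]]}}

```text
time_s: 1.05
ee_pos: [0.3184, 0.2638, 0.3184]
eef_rot: [3.141, -0.0, 1.929]
force: [0.8, 1.0, -0.6]
grip_width: 0.0942
```

Run:
```python
from h import *
st();go([0.55,-0.13,0.32],np.pi/2)
```

```text
t 1.05 p [0.3184 0.2638 0.3184] rpy [ 3.1411e+00 -1.0000e-04  1.9290e+00] F [ 0.84  0.98 -0.64] w 0.0942 q [ 0.6  -0.07  1.72 -0.    1.5   0.25]
turn [ 3.000e-02 -1.000e-02  2.052e+01] shift [-0.45    0.0788 -0.0016] | dist 0.457
```

Call:
{"fn": "send_rows", "kwargs": {"series": [[0,0,20.5,-0.45,0.079,0,1],[0,0,20.5,-0.45,0.079,0,1],[0,0,20.5,-0.45,0.079,0,1],[0,0,20.5,-0.45,0.079,0,1],[0,0,20.5,-0.45,0.079,0,1],[0,0,20.5,-0.45,0.079,0,1],[0,0,20.5,-0.45,0.079,0,1],[0,0,20.5,-0.45,0.079,0,1]]}}

```text
time_s: 1.85
ee_pos: [0.5235, -0.08, 0.3182]
eef_rot: [3.141, -0.0, 1.577]
force: [0.0, 1.0, -0.6]
grip_width: 0.0938
```

Run:
```python
from h import *
st();c=ctrl.camera("wrist");cv2.imwrite("pics/w1.png",c["pixels"][:,:,::-1])
c=ctrl.camera("scene");crop(c,"s1.png",200,350,120,250,5)
```

```text
t 1.85 p [ 0.5235 -0.08    0.3182] rpy [ 3.1414 -0.      1.5767] F [ 0.02  0.97 -0.57] w 0.0938 q [-0.22  0.2   1.43  0.    1.51 -0.23]
```

View pics/w1.png

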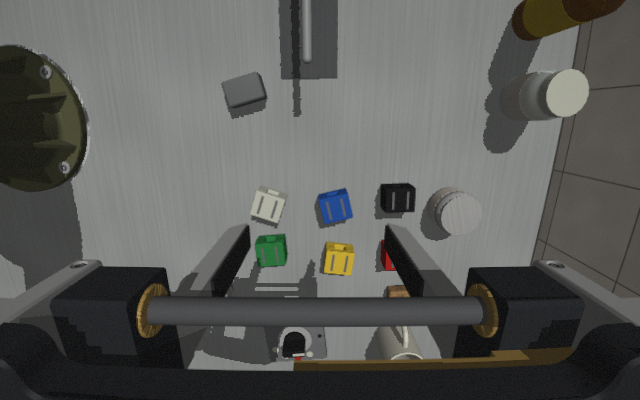

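View pics/s1.png

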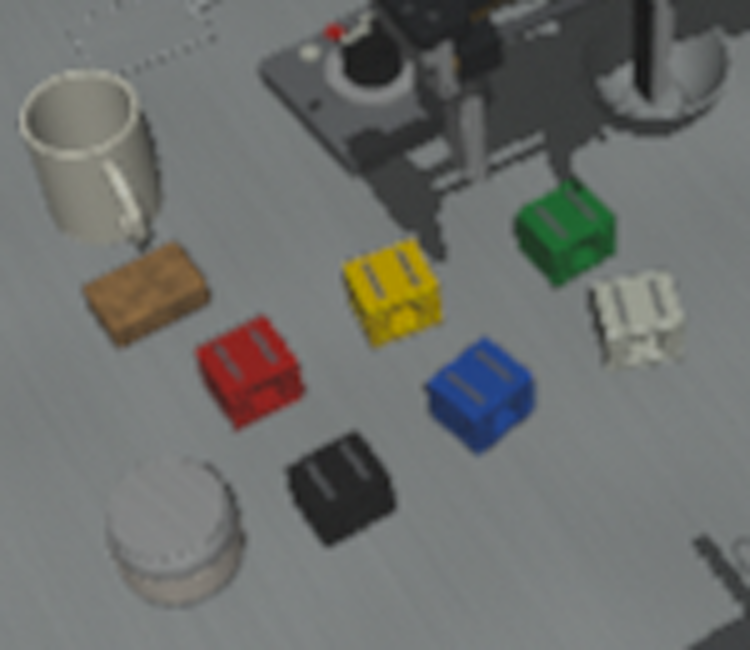

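```bash
cat >> h.py <<'E'
def find(c,names=("red","yellow","green","blue","white","cap"),roi=None,show=True):
    W=pts(c);hsv=cv2.cvtColor(c["pixels"],cv2.COLOR_RGB2HSV).astype(int);h,s,v=hsv[...,0],hsv[...,1],hsv[...,2]
    z=W[...,2];up=(z>0.028)&(z<0.055)
    m={"red":((h<6)|(h>172))&(s>120),"yellow":(h>20)&(h<35)&(s>120),"green":(h>50)&(h<85)&(s>100),"blue":(h>100)&(h<130)&(s>110),"white":(s<45)&(v>130),"cap":(v<75)&(s<90)}
    out={}
    for n in names:
        mm=m[n]&up
        mm&=(W[...,0]>0.35)&(W[...,0]<0.75)&(W[...,1]<0.05)&(W[...,1]>-0.32)
        if roi: mm&=(W[...,0]>roi[0])&(W[...,0]<roi[1])&(W[...,1]>roi[2])&(W[...,1]<roi[3])
        mm=cv2.morphologyEx(mm.astype(np.uint8),cv2.MORPH_CLOSE,np.ones((5,5)))
        k,l,stt,_=cv2.connectedComponentsWithStats(mm)
        if k<2: print(n,None);continue
        i=1+np.argmax(stt[1:,4]);vs,us=np.where(l==i)
        # cast mask pixels to top plane z=0.04
        P=np.array([ray(c,u,vv,0.04)[:2] for u,vv in zip(us,vs)],np.float32)
        r=cv2.minAreaRect(P);b=r[2]
        # yaw nearest +y
        w,hh=r[1];a=np.radians(b);ys=[a+k*np.pi/2 for k in range(-2,3)];yaw=min(ys,key=lambda t:abs(t-np.pi/2))
        out[n]=(r[0],yaw);
        if show: print(n,len(us),"c",np.round(r[0],4),"size",np.round(r[1],4),"yawdeg %.1f"%np.degrees(yaw),"bbox",us.min(),us.max(),vs.min(),vs.max(),"zmed %.4f"%np.nanmedian(z[l==i]))
    return out
E
python3 - <<'E'
from h import *
c=ctrl.camera("top");find(c)
c=ctrl.camera("wrist");print();find(c)
crop(c,"w1c.png",240,440,170,290,4)
E
```

```text
red 223 c [ 0.6662 -0.2336] size [0.0498 0.0448] yawdeg 92.9 bbox 364 379 145 161 zmed 0.0394
yellow 240 c [ 0.5605 -0.2418] size [0.0423 0.0499] yawdeg 85.5 bbox 370 384 178 194 zmed 0.0400
green 219 c [ 0.4389 -0.2262] size [0.0472 0.043 ] yawdeg 94.2 bbox 367 383 218 235 zmed 0.0403
blue 1 c [ 0.5368 -0.1675] size [0. 0.] yawdeg 90.0 bbox 353 353 195 195 zmed 0.0380
white 82 c [ 0.4361 -0.1576] size [0.0177 0.0504] yawdeg 86.1 bbox 349 355 220 237 zmed 0.0403
cap 39 c [ 0.3656 -0.3004] size [0.0128 0.0389] yawdeg 102.1 bbox 397 409 248 254 zmed 0.0351

red 132 c [ 0.648  -0.2421] size [0.0157 0.0453] yawdeg 119.1 bbox 384 396 250 270 zmed 0.0412
yellow 725 c [ 0.5636 -0.2405] size [0.0504 0.0512] yawdeg 83.6 bbox 324 354 247 275 zmed 0.0413
green 722 c [ 0.4441 -0.225 ] size [0.0506 0.0496] yawdeg 95.3 bbox 256 286 239 266 zmed 0.0412
blue 787 c [ 0.5556 -0.1424] size [0.0491 0.047 ] yawdeg 103.8 bbox 319 352 192 223 zmed 0.0418
white 759 c [ 0.4428 -0.1396] size [0.0463 0.0485] yawdeg 70.8 bbox 251 285 190 223 zmed 0.0416
cap 799 c [ 0.661  -0.1267] size [0.0524 0.0437] yawdeg 93.1 bbox 384 415 186 212 zmed 0.0417
```

View pics/w1c.png

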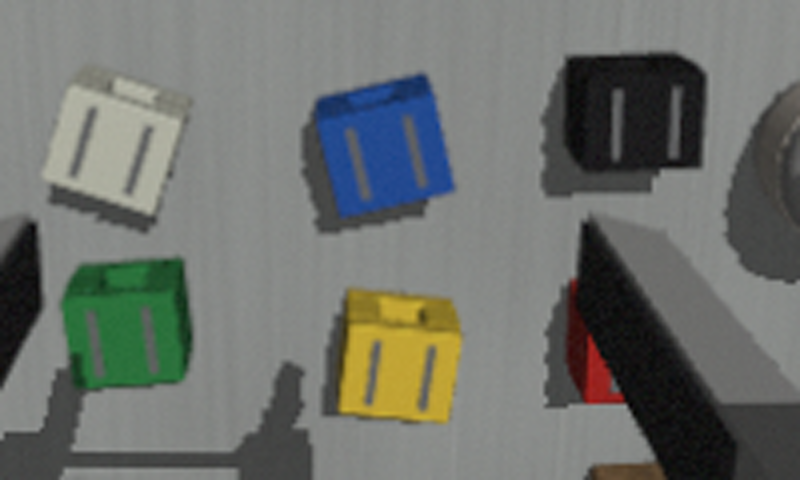

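The blocks' holes all run roughly along y. Red is at about (0.669,-0.234), yaw ≈93°. Going above it.

Run:
```python
from h import *
go([0.669,-0.2345,0.14],np.radians(92.5));go([0.669,-0.2345,0.022],np.radians(92.5))
```

```text
turn [-0.07 -0.03 -2.24] shift [-0.1568  0.1457  0.1773] | dist 0.278
turn [-0.07 -0.03 -2.24] shift [-0.1568  0.1458  0.2953] | dist 0.365
```

Call:
{"fn": "send_rows", "kwargs": {"series": [[0,0,-2,-0.156,0.146,0.12,0.6],[0,0,-2,-0.156,0.146,0.12,0.6],[0,0,-2,-0.156,0.146,0.12,0.6],[0,0,-2,-0.156,0.146,0.12,0.6],[0,0,-2,-0.156,0.146,0.177,0.6],[0,0,-2,-0.156,0.146,0.177,0.6],[0,0,-2,-0.156,0.146,0.177,0.6],[0,0,-2,-0.156,0.146,0.177,0.6]]}}

```text
time_s: 2.85
ee_pos: [0.6699, -0.2316, 0.1426]
eef_rot: [3.141, 0.0, 1.613]
force: [0.3, 0.2, 1.5]
grip_width: 0.0754
```

Run:
```python
from h import *
st();c=ctrl.camera("wrist");cv2.imwrite("pics/w2.png",c["pixels"][:,:,::-1])
find(c,("red",))
go([0.669,-0.2345,0.022],np.radians(92.5))
```

```text
t 2.85 p [ 0.6699 -0.2316  0.1426] rpy [3.1412 0.     1.613 ] F [0.33 0.25 1.47] w 0.0754 q [-0.38  0.73  1.08  0.    1.34 -0.43]
red 2199 c [ 0.6707 -0.2349] size [0.0495 0.0459] yawdeg 92.4 bbox 292 341 182 226 zmed 0.0417
turn [ 0.16  0.06 -0.07] shift [-0.0026 -0.0018  0.1222] | dist 0.122
```

View pics/w2.png

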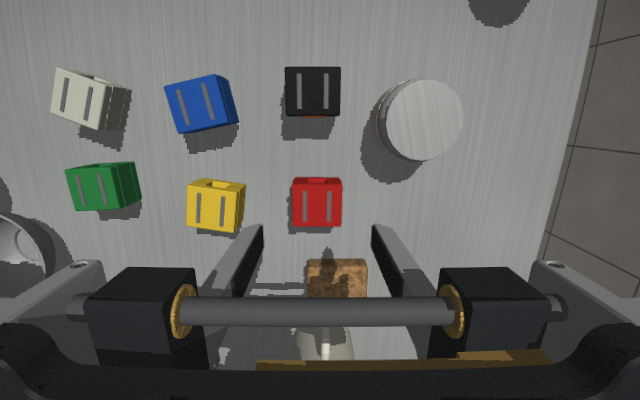

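Red is centred between the fingers. The cap's orange button faces -y, so its mouth already faces +y. Descending and gripping.

Call:
{"fn": "send_rows", "kwargs": {"series": [[0,0,0,-0.003,-0.002,0.05,0.6],[0,0,0,-0.003,-0.002,0.1,0.6],[0,0,0,-0.003,-0.002,0.12,0.6],[0,0,0,-0.003,-0.002,0.12,-0.2],[0,0,0,-0.003,-0.002,0.12,-0.2],[0,0,0,-0.003,-0.002,0.12,-0.2],[0,0,0,-0.003,-0.002,0.12,-0.2],[0,0,0,-0.003,-0.002,0.12,-0.2]], "force": 20}}

```text
time_s: 3.7
ee_pos: [0.6688, -0.2359, 0.0236]
eef_rot: [3.139, 0.001, 1.612]
force: [-1.5, 1.9, 8.9]
grip_width: 0.0495
```

Run:
```python
from h import *
st()
go([0.669,-0.2345,0.18],np.radians(92.5));go([0.50,0.0,0.18],np.radians(90));
```

```text
t 3.7 p [ 0.6688 -0.2359  0.0236] rpy [3.1390e+00 9.0000e-04 1.6122e+00] F [-1.46  1.88  8.9 ] w 0.0495 q [-0.39  0.85  1.15  0.    1.13 -0.43]
turn [ 0.15  0.05 -0.13] shift [ 0.0013  0.0007 -0.1564] | dist 0.156
turn [0.15 0.05 2.37] shift [ 0.2426 -0.1585 -0.157 ] | dist 0.330
```

Call:
{"fn": "send_rows", "kwargs": {"series": [[0,0,0,0,0,-0.05,-0.2],[0,0,0,0,0,-0.1,-0.2],[0,0,0,0,0,-0.157,-0.2],[0,0,2.4,0.1,-0.158,-0.2,-0.2],[0,0,2.4,0.19,-0.158,-0.23,-0.2],[0,0,2.4,0.19,-0.158,-0.23,-0.2],[0,0,2.4,0.19,-0.158,-0.23,-0.2],[0,0,2.4,0.19,-0.158,-0.23,-0.2]]}}

```text
time_s: 4.5
ee_pos: [0.508, -0.0608, 0.2486]
eef_rot: [3.14, 0.0, 1.57]
force: [0.1, 0.9, 0.2]
grip_width: 0.0495
```

Run:
```python
from h import *
st();c=ctrl.camera("wrist");cv2.imwrite("pics/w3.png",c["pixels"][:,:,::-1])
st()
```

```text
t 4.5 p [ 0.508  -0.0608  0.2486] rpy [3.1402e+00 2.0000e-04 1.5699e+00] F [0.05 0.86 0.15] w 0.0495 q [-0.19  0.19  1.6   0.    1.35 -0.19]
t 4.55 p [ 0.5059 -0.0568  0.2516] rpy [ 3.1375e+00 -3.0000e-04  1.5721e+00] F [-0.75  2.74  3.65] w 0.0498 q [-0.18  0.19  1.6   0.    1.35 -0.19]
```

View pics/w3.png

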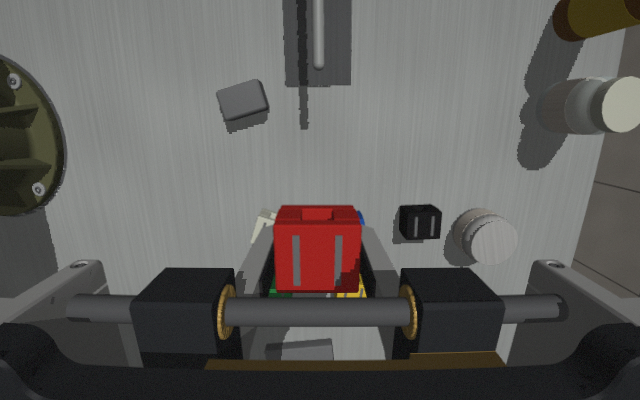

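```bash
cat >> h.py <<'E'
def bar(c,ymax=0.33,show=True):
    W=pts(c);m=(W[...,2]>0.094)&(W[...,2]<0.12)&(np.abs(W[...,0]-0.505)<0.03)&(W[...,1]>0.05)&(W[...,1]<ymax)
    P=W[m]
    ys=np.arange(0.06,ymax,0.02)
    rows=[]
    for y in ys:
        q=P[np.abs(P[:,1]-y)<0.01]
        if len(q)>8: rows.append((y,q[:,0].min()/2+q[:,0].max()/2,np.median(q[:,0]),np.percentile(q[:,2],90),len(q)))
    rows=np.array(rows)
    if show: print(rows.round(4))
    print("tip y min %.4f"%P[:,1].min(),"fit x=a*y+b",np.polyfit(rows[:,0],rows[:,2],1).round(5))
E
python3 - <<'E'
from h import *
for n in("wrist","top","scene"):
    c=ctrl.camera(n);print(n);bar(c)
c=ctrl.camera("wrist")
W=pts(c)
print(W[250,317],W[210,317]);st()
print([proj(c,[0.505,y,0.106]) for y in (0.07,0.1,0.13)])
crop(c,"w3c.png",260,380,0,120,5)
E
```

```text
wrist
[[6.000e-02 5.109e-01 5.109e-01 1.059e-01 2.700e+01]
 [8.000e-02 5.104e-01 5.107e-01 1.079e-01 2.460e+02]
 [1.000e-01 5.103e-01 5.107e-01 1.084e-01 2.590e+02]
 [1.200e-01 5.102e-01 5.097e-01 1.083e-01 2.660e+02]
 [1.400e-01 5.097e-01 5.101e-01 1.080e-01 9.400e+01]]
tip y min 0.0674 fit x=a*y+b [-0.01281  0.51169]
top
[[ 0.08    0.5086  0.508   0.1071 28.    ]
 [ 0.1     0.5082  0.5081  0.1085 30.    ]
 [ 0.12    0.5086  0.5075  0.1087 29.    ]
 [ 0.14    0.5081  0.5071  0.1084 29.    ]
 [ 0.16    0.508   0.5076  0.1081 31.    ]
 [ 0.18    0.5078  0.5072  0.1084 28.    ]
 [ 0.2     0.5072  0.5067  0.1083 33.    ]
 [ 0.22    0.5068  0.506   0.1102 27.    ]
 [ 0.24    0.5071  0.5065  0.109  33.    ]
 [ 0.26    0.5064  0.5054  0.1081 29.    ]
 [ 0.28    0.5064  0.5055  0.1091 31.    ]
 [ 0.3     0.5054  0.505   0.1081 28.    ]
 [ 0.32    0.5054  0.5046  0.1079 31.    ]]
tip y min 0.0688 fit x=a*y+b [-0.01431  0.50943]
scene
[[ 0.08    0.5118  0.5139  0.1063 27.    ]
 [ 0.1     0.5117  0.5137  0.1062 32.    ]
 [ 0.12    0.5115  0.513   0.1078 29.    ]
 [ 0.14    0.5119  0.5125  0.10
[... 162 characters left out ...]
5093  0.1055 35.    ]
 [ 0.24    0.5082  0.509   0.1065 37.    ]
 [ 0.26    0.5076  0.5091  0.1076 42.    ]
 [ 0.28    0.5076  0.509   0.1067 37.    ]
 [ 0.3     0.5074  0.5089  0.1066 42.    ]
 [ 0.32    0.507   0.5083  0.1065 41.    ]]
tip y min 0.0727 fit x=a*y+b [-0.02569  0.51597]
[ 0.51062418 -0.05535121  0.26632281] [ 0.51074109 -0.04087909  0.23720381]
t 4.75 p [ 0.5098 -0.0623  0.2478] rpy [3.1404e+00 3.0000e-04 1.5703e+00] F [ 0.65 -0.14 -1.05] w 0.05 q [-0.19  0.2   1.59 -0.    1.35 -0.19]
[(np.float64(310.8545191098352), np.float64(66.04006011929371)), (np.float64(310.7218765362257), np.float64(33.93326556142358)), (np.float64(310.59310727314715), np.float64(0.6211990611410556))]
```

View pics/w3c.png

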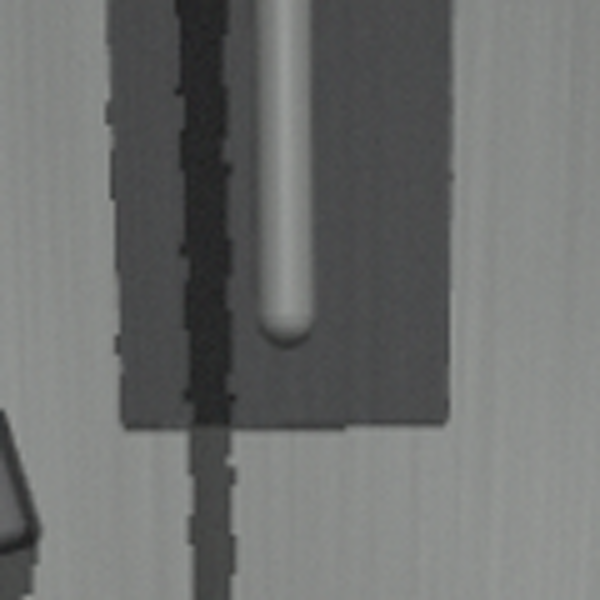

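Run:
```python
from h import *
A=[]
for i in range(8):
    ctrl.camera("top");o=ctrl.get_obs();A.append(o["ee_pos"]);
print(np.array(A).round(4))
go([0.5105,0.01,0.1035],np.radians(91))
```

```text
[[ 0.5099 -0.0627  0.2472]
 [ 0.5099 -0.0628  0.2468]
 [ 0.5099 -0.0629  0.2466]
 [ 0.5098 -0.0628  0.2466]
 [ 0.5098 -0.0628  0.2466]
 [ 0.5097 -0.0627  0.2467]
 [ 0.5097 -0.0626  0.2468]
 [ 0.5097 -0.0625  0.2469]]
turn [-0.04 -0.01 -1.07] shift [0.0725 0.0008 0.1434] | dist 0.161
```

Call:
{"fn": "send_rows", "kwargs": {"series": [[0,0,-1,0.02,0.001,0.05,-0.2],[0,0,-1,0.04,0.001,0.1,-0.2],[0,0,-1,0.065,0.001,0.143,-0.2],[0,0,-1,0.07,0.001,0.143,-0.2],[0,0,-1,0.07,0.001,0.143,-0.2],[0,0,-1,0.07,0.001,0.143,-0.2],[0,0,-1,0.07,0.001,0.143,-0.2],[0,0,-1,0.07,0.001,0.143,-0.2]]}}

```text
time_s: 5.95
ee_pos: [0.5114, 0.0071, 0.1057]
eef_rot: [3.139, 0.0, 1.587]
force: [-0.4, -0.0, -0.6]
grip_width: 0.0501
```

Run:
```python
from h import *
for i in range(4): ctrl.camera("top")
st();c=ctrl.camera("wrist");cv2.imwrite("pics/w4.png",c["pixels"][:,:,::-1])
W=pts(c);print(W[250,317],W[270,317]);bar(c)
go([0.5105,0.15,0.1035],np.radians(91))
c=ctrl.camera("scene");crop(c,"s4.png",290,450,180,310,4)
```

```text
t 6.15 p [0.5108 0.0076 0.1047] rpy [3.1409e+00 1.0000e-04 1.5872e+00] F [-0.82 -0.04 -1.37] w 0.0501 q [-0.06  0.35  1.76 -0.    1.03 -0.07]
[0.51176849 0.01463008 0.12387929] [0.51199429 0.00088247 0.12209543]
[[6.000e-02 5.106e-01 5.104e-01 1.061e-01 4.400e+01]
 [8.000e-02 5.104e-01 5.106e-01 1.080e-01 7.230e+02]
 [1.000e-01 5.102e-01 5.100e-01 1.079e-01 8.460e+02]
 [1.200e-01 5.101e-01 5.101e-01 1.080e-01 8.580e+02]
 [1.400e-01 5.102e-01 5.102e-01 1.080e-01 7.230e+02]]
tip y min 0.0680 fit x=a*y+b [-0.00401  0.51067]
turn [ 0.02  0.   -0.06] shift [0.1423 0.0021 0.001 ] | dist 0.142
```

View pics/w4.png

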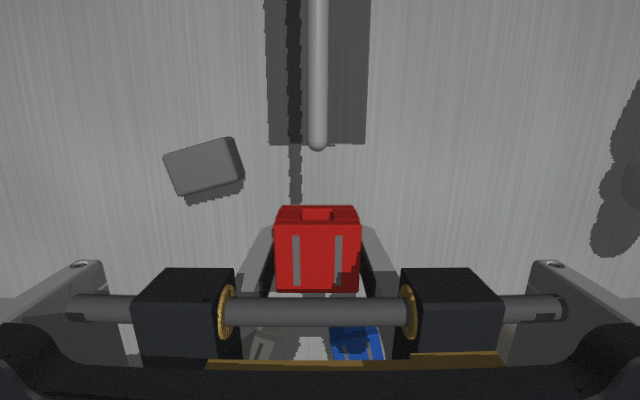

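View pics/s4.png

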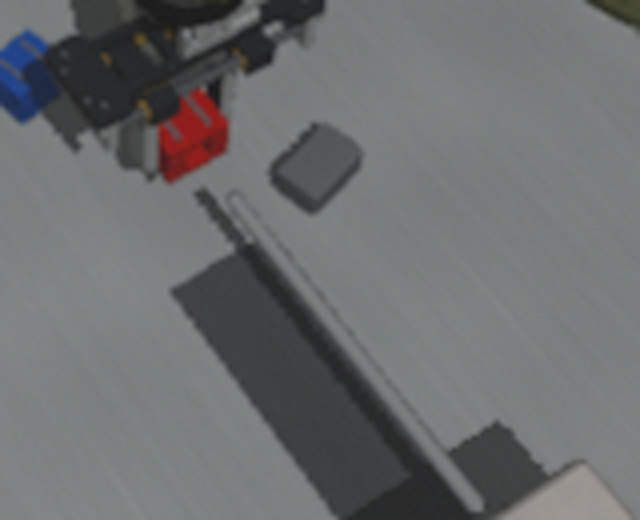

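Call:
{"fn": "send_rows", "kwargs": {"series": [[0,0,0,0.02,-0.001,0.001,-0.2],[0,0,0,0.035,-0.001,0.001,-0.2],[0,0,0,0.05,-0.001,0.001,-0.2],[0,0,0,0.065,-0.001,0.001,-0.2],[0,0,0,0.08,-0.001,0.001,-0.2],[0,0,0,0.1,-0.001,0.001,-0.2],[0,0,0,0.12,-0.001,0.001,-0.2],[0,0,0,0.14,-0.001,0.001,-0.2]]}}

```text
time_s: 7.05
ee_pos: [0.5072, 0.1493, 0.1033]
eef_rot: [3.142, 0.0, 1.588]
force: [0.4, 0.9, 1.0]
grip_width: 0.0499
```

Run:
```python
from h import *
for i in range(3): ctrl.camera("top")
st();c=ctrl.camera("wrist");cv2.imwrite("pics/w5.png",c["pixels"][:,:,::-1])
W=pts(c);print(W[250,317],W[270,317]);bar(c)
```

```text
t 7.2 p [0.5071 0.1489 0.1032] rpy [-3.1414e+00  1.0000e-04  1.5895e+00] F [-0.07 -0.49  0.85] w 0.0497 q [ 0.22  0.39  1.71 -0.    1.05  0.2 ]
[0.5080969  0.15507402 0.12054834] [0.50832621 0.1426112  0.1212465 ]
[[8.000e-02 5.103e-01 5.102e-01 1.079e-01 3.440e+02]
 [1.200e-01 5.080e-01 5.101e-01 1.198e-01 8.600e+01]
 [1.400e-01 5.083e-01 5.107e-01 1.200e-01 4.800e+01]
 [1.600e-01 5.050e-01 4.884e-01 1.198e-01 4.830e+02]
 [1.800e-01 5.076e-01 5.099e-01 1.175e-01 1.363e+03]
 [2.000e-01 5.088e-01 5.087e-01 1.080e-01 6.880e+02]
 [2.200e-01 5.087e-01 5.085e-01 1.080e-01 7.620e+02]
 [2.400e-01 5.085e-01 5.083e-01 1.079e-01 8.310e+02]
 [2.600e-01 5.082e-01 5.080e-01 1.080e-01 9.000e+02]
 [2.800e-01 5.083e-01 5.082e-01 1.080e-01 7.620e+02]]
tip y min 0.0694 fit x=a*y+b [0.00224 0.5067 ]
```

View pics/w5.png

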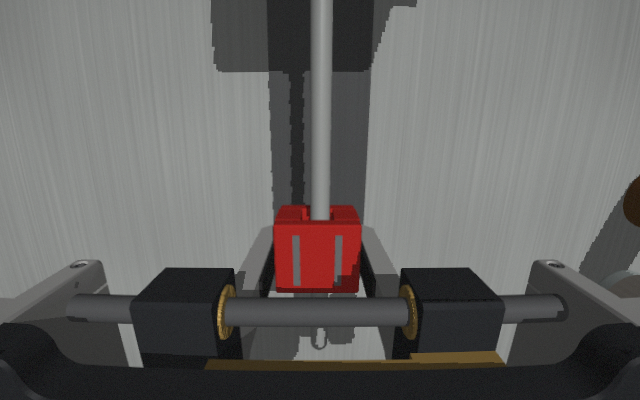

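Call:
{"fn": "send_rows", "kwargs": {"series": [[0,0,0.4,0.03,0.001,0,-0.2],[0,0,0.4,0.065,0.002,0,-0.2],[0,0,0.4,0.1,0.002,0,-0.2],[0,0,0.4,0.13,0.0025,0,-0.2],[0,0,0.4,0.15,0.0025,0,-0.2],[0,0,0.4,0.162,0.0025,0,-0.2],[0,0,0.4,0.164,0.0025,0,-0.2],[0,0,0.4,0.164,0.0025,0.001,-0.2]]}}

```text
time_s: 8.05
ee_pos: [0.5073, 0.3111, 0.1022]
eef_rot: [-3.142, 0.0, 1.58]
force: [-0.7, -1.3, -0.2]
grip_width: 0.0496
```

Run:
```python
from h import *
for i in range(3): ctrl.camera("top")
st();c=ctrl.camera("wrist");cv2.imwrite("pics/w6.png",c["pixels"][:,:,::-1])
```

```text
t 8.2 p [0.5073 0.3108 0.1022] rpy [-3.1414e+00  2.0000e-04  1.5794e+00] F [-0.06 -0.39  0.68] w 0.05 q [ 0.49  0.52  1.51 -0.    1.11  0.48]
```

View pics/w6.png

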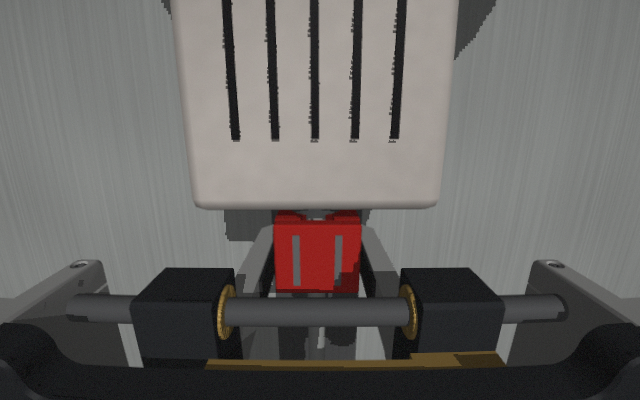

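Call:
{"fn": "send_rows", "kwargs": {"series": [[0,0,0,0.003,0,0,-0.2],[0,0,0,0.006,0,0,-0.2],[0,0,0,0.006,0,0.0025,-0.2],[0,0,0,0.006,0,0.0025,0.3],[0,0,0,0.006,0,0.0025,0.3],[0,0,0,0.006,0,0.0025,0.3],[0,0,0,0.006,0,0.0025,0.3],[0,0,0,0.006,0,0.0025,0.3]]}}

```text
time_s: 9.05
ee_pos: [0.507, 0.3179, 0.0998]
eef_rot: [3.141, -0.0, 1.581]
force: [-0.0, 0.5, 0.3]
grip_width: 0.0612
```

Call:
{"fn": "send_rows", "kwargs": {"series": [[0,0,0,0,0,-0.03,0.3],[0,0,0,0,0,-0.08,0.3],[0,0,0,0,0,-0.13,0.3],[0,0,0,-0.05,0,-0.15,0.3],[0,0,0,-0.1,0,-0.16,0.4],[0,0,0,-0.15,0,-0.16,0.6],[0,0,0,-0.15,0,-0.16,0.6],[0,0,0,-0.15,0,-0.16,0.6]]}}

```text
time_s: 9.85
ee_pos: [0.5086, 0.1669, 0.2601]
eef_rot: [3.141, -0.0, 1.578]
force: [0.0, 0.1, 0.1]
grip_width: 0.0749
```

Run:
```python
from h import *
for i in range(4): ctrl.camera("top")
st();c=ctrl.camera("wrist");cv2.imwrite("pics/w7.png",c["pixels"][:,:,::-1]);bar(c,0.36)
c=ctrl.camera("top");find(c)
crop(c,"t7.png",100,400,120,270,2.6)
go([0.562,-0.10,0.2],np.radians(84))
```

```text
t 10.05 p [0.5084 0.169  0.2595] rpy [-3.1412 -0.      1.582 ] F [-0.26 -0.19 -0.42] w 0.0753 q [0.25 0.24 1.51 0.   1.39 0.24]
[[8.000e-02 5.107e-01 5.106e-01 1.076e-01 1.180e+02]
 [1.000e-01 5.098e-01 5.093e-01 1.078e-01 1.470e+02]
 [1.200e-01 5.096e-01 5.091e-01 1.082e-01 1.500e+02]
 [1.400e-01 5.094e-01 5.099e-01 1.080e-01 1.580e+02]
 [1.600e-01 5.092e-01 5.096e-01 1.080e-01 1.630e+02]
 [1.800e-01 5.090e-01 5.090e-01 1.081e-01 1.700e+02]
 [2.000e-01 5.088e-01 5.083e-01 1.080e-01 1.720e+02]
 [2.200e-01 5.086e-01 5.081e-01 1.081e-01 1.770e+02]
 [2.400e-01 5.084e-01 5.088e-01 1.080e-01 1.890e+02]
 [2.600e-01 5.076e-01 5.076e-01 1.081e-01 2.030e+02]
 [2.800e-01 5.074e-01 5.074e-01 1.078e-01 2.200e+02]
 [3.000e-01 5.091e-01 5.083e-01 1.187e-01 9.460e+02]
 [3.200e-01 5.087e-01 5.091e-01 1.190e-01 1.046e+03]
 [3.400e-01 5.050e-01 5.058e-01 1.194e-01 9.560e+02]]
tip y min 0.0693 fit x=a*y+b [-0.01102  0.51094]
red None
yellow 236 c [ 0.5604 -0.2417] size [0.0423 0.0497] yawdeg 85.0 bbox 370 384 178 194 zmed 0.0397
green 227 c [ 0.4389 -0.2264] size [0.0468 0.0429] yawdeg 95.0 bbox 367 383 218 235 zmed 0.0399
blue 230 c [ 0.5515 -0.1421] size [0.0491 0.0442] yawdeg 104.1 bbox 336 353 182 200 zmed 0.0402
white 110 c [ 0.7455 -0.1463] size [0.0656 0.0198] yawdeg 86.9 bbox 331 352 127 133 zmed 0.0548
cap 201 c [ 0.6568 -0.1283] size [0.0401 0.0481] yawdeg 87.0 bbox 331 344 150 165 zmed 0.0403
turn [-0.03  0.    6.64] shift [-0.2694  0.0507  0.0595] | dist 0.281
```

View pics/w7.png

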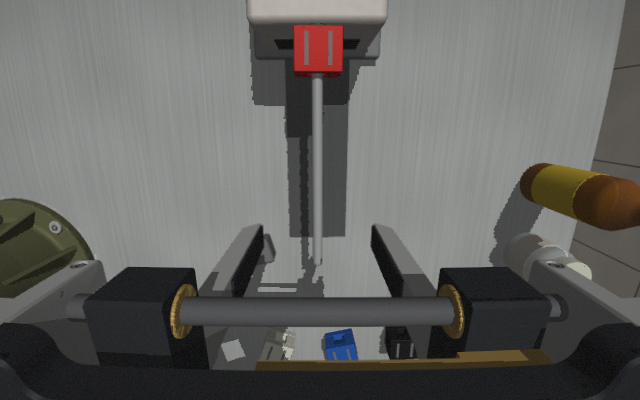

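View pics/t7.png

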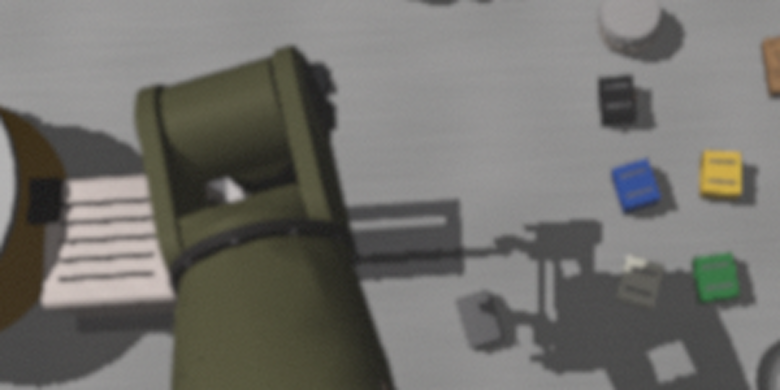

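Run:
```python
from h import *
go([0.5635,-0.2405,0.14],np.radians(84.5))
```

```text
turn [-0.03  0.    6.14] shift [-0.4099  0.0506  0.1195] | dist 0.430
```

Call:
{"fn": "send_rows", "kwargs": {"series": [[0,0,6.1,-0.05,0.01,0,0.6],[0,0,6.1,-0.41,0.05,0.05,0.6],[0,0,6.1,-0.41,0.05,0.05,0.6],[0,0,6.1,-0.41,0.05,0.05,0.6],[0,0,6.1,-0.41,0.05,0.05,0.6],[0,0,6.1,-0.41,0.05,0.05,0.6],[0,0,6.1,-0.41,0.05,0.05,0.6],[0,0,6.1,-0.41,0.05,0.08,0.6]]}}

```text
time_s: 10.95
ee_pos: [0.5608, -0.2211, 0.1949]
eef_rot: [3.138, 0.001, 1.474]
force: [2.0, -0.3, 0.3]
grip_width: 0.0752
```

Call:
{"fn": "send_rows", "kwargs": {"series": [[0,0,0,0,0,0.03,0.6],[0,0,0,0,0,0.03,0.6],[0,0,0,0,0,0.03,0.6]]}}

```text
time_s: 11.25
ee_pos: [0.56, -0.218, 0.1639]
eef_rot: [-3.141, -0.0, 1.475]
force: [-0.1, -0.4, 0.9]
grip_width: 0.0749
```

Run:
```python
from h import *
for i in range(2): ctrl.camera("top")
st();c=ctrl.camera("wrist");cv2.imwrite("pics/w8.png",c["pixels"][:,:,::-1])
f=find(c,("yellow","blue","cap"))["yellow"]
go([f[0][0],f[0][1]-0.0,0.0225],f[1])
```

```text
t 11.35 p [ 0.5605 -0.218   0.1653] rpy [3.1394e+00 8.0000e-04 1.4756e+00] F [-0.69 -0.44  0.81] w 0.075 q [-0.43  0.46  1.44  0.    1.24 -0.34]
yellow 1793 c [ 0.5645 -0.2426] size [0.0466 0.049 ] yawdeg 83.7 bbox 299 344 196 236 zmed 0.0417
blue 2196 c [ 0.556  -0.1435] size [0.0495 0.0438] yawdeg 104.0 bbox 274 333 95 152 zmed 0.0417
cap 2282 c [ 0.6612 -0.1285] size [0.0525 0.0415] yawdeg 92.8 bbox 381 435 74 123 zmed 0.0417
turn [0.15 0.05 0.85] shift [-0.0238  0.006   0.1429] | dist 0.145
```

View pics/w8.png

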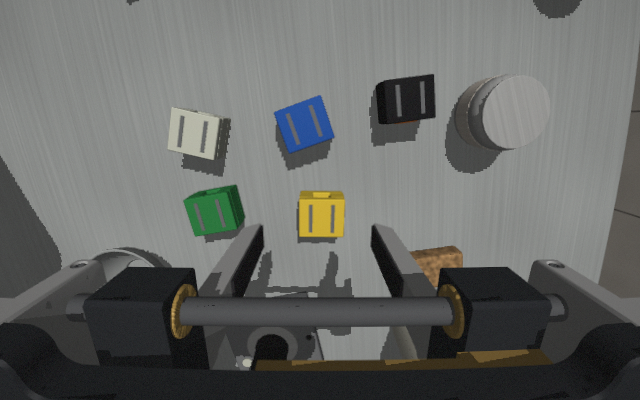

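Call:
{"fn": "send_rows", "kwargs": {"series": [[0,0,0.7,-0.023,0.005,0.03,0.6],[0,0,0.7,-0.023,0.005,0.08,0.6],[0,0,0.7,-0.023,0.005,0.125,0.6],[0,0,0.7,-0.023,0.005,0.142,0.6],[0,0,0.7,-0.023,0.005,0.142,-0.2],[0,0,0.7,-0.023,0.005,0.142,-0.2],[0,0,0.7,-0.023,0.005,0.142,-0.2],[0,0,0.7,-0.023,0.005,0.142,-0.2]]}}

```text
time_s: 12.2
ee_pos: [0.563, -0.2421, 0.0224]
eef_rot: [3.14, 0.0, 1.462]
force: [-0.1, 1.9, 1.5]
grip_width: 0.0497
```

Run:
```python
from h import *
for i in range(2): ctrl.camera("top")
st();go([0.51,0.01,0.18],np.radians(90.6))
```

```text
t 12.3 p [ 0.563  -0.2421  0.0223] rpy [3.1401e+00 3.0000e-04 1.4620e+00] F [0.14 2.4  5.72] w 0.0501 q [-0.47  0.66  1.49  0.    0.98 -0.36]
turn [ 0.08  0.02 -6.83] shift [ 0.2448 -0.0798 -0.1579] | dist 0.302
```

Call:
{"fn": "send_rows", "kwargs": {"series": [[0,0,0,0,0,-0.05,-0.2],[0,0,0,0,0,-0.1,-0.2],[0,0,-6.8,0.04,-0.013,-0.13,-0.2],[0,0,-6.8,0.09,-0.03,-0.13,-0.2],[0,0,-6.8,0.14,-0.046,-0.13,-0.2],[0,0,-6.8,0.19,-0.062,-0.11,-0.2],[0,0,-6.8,0.235,-0.077,-0.09,-0.2],[0,0,-6.8,0.245,-0.08,-0.08,-0.2]]}}

```text
time_s: 13.1
ee_pos: [0.5084, 0.0129, 0.1009]
eef_rot: [-3.141, -0.0, 1.582]
force: [0.5, -1.3, -0.7]
grip_width: 0.05
```

Run:
```python
from h import *
for i in range(4): ctrl.camera("top")
st();c=ctrl.camera("wrist");cv2.imwrite("pics/w9.png",c["pixels"][:,:,::-1])
W=pts(c);print(W[250,317],W[270,317]);bar(c)
go([0.5095,0.13,0.1025],np.radians(90.6))
```

```text
t 13.3 p [0.5097 0.01   0.1017] rpy [3.1415e+00 2.0000e-04 1.5814e+00] F [0.22 0.02 0.37] w 0.0497 q [-0.05  0.35  1.76 -0.    1.03 -0.06]
[0.51075329 0.0171144  0.12100436] [0.51088386 0.00459921 0.12131845]
[[6.000e-02 5.108e-01 5.108e-01 1.067e-01 4.200e+01]
 [8.000e-02 5.105e-01 5.106e-01 1.079e-01 7.650e+02]
 [1.000e-01 5.103e-01 5.104e-01 1.081e-01 8.550e+02]
 [1.200e-01 5.100e-01 5.101e-01 1.080e-01 8.810e+02]
 [1.400e-01 5.101e-01 5.100e-01 1.079e-01 8.280e+02]]
tip y min 0.0678 fit x=a*y+b [-0.01019  0.5114 ]
turn [ 0.05  0.02 -0.05] shift [ 0.1206  0.0006 -0.0005] | dist 0.121
```

View pics/w9.png

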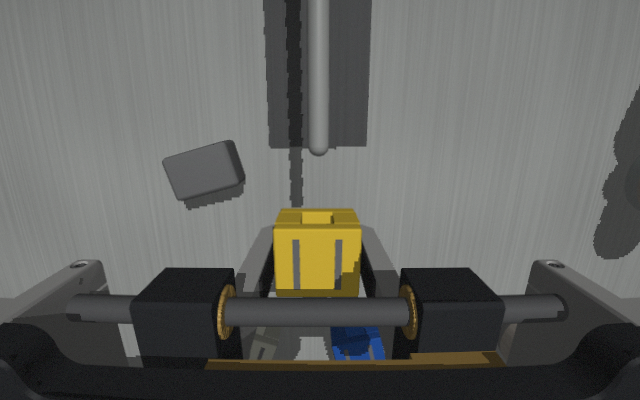

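Call:
{"fn": "send_rows", "kwargs": {"series": [[0,0,0,0.02,0,-0.0005,-0.2],[0,0,0,0.04,0,-0.0005,-0.2],[0,0,0,0.06,0,-0.0005,-0.2],[0,0,0,0.08,0,-0.0005,-0.2],[0,0,0,0.105,0,-0.0005,-0.2],[0,0,0,0.135,0,-0.0005,-0.2],[0,0,0,0.17,0,-0.0005,-0.2],[0,0,0,0.2,0,-0.0005,-0.2]]}}

```text
time_s: 14.15
ee_pos: [0.5086, 0.2104, 0.1027]
eef_rot: [3.14, -0.0, 1.579]
force: [-0.3, -0.4, -1.1]
grip_width: 0.0494
```

Run:
```python
from h import *
for i in range(2): ctrl.camera("top")
st();c=ctrl.camera("wrist");cv2.imwrite("pics/w10.png",c["pixels"][:,:,::-1])
go([0.508,0.271,0.1025],np.radians(90.6))
```

```text
t 14.25 p [0.5084 0.2117 0.1026] rpy [ 3.1401e+00 -7.0000e-04  1.5817e+00] F [-0.03 -1.05 -0.25] w 0.0501 q [0.33 0.43 1.64 0.   1.06 0.32]
turn [ 0.06 -0.01 -0.  ] shift [ 0.0608  0.0003 -0.0001] | dist 0.061
```

View pics/w10.png

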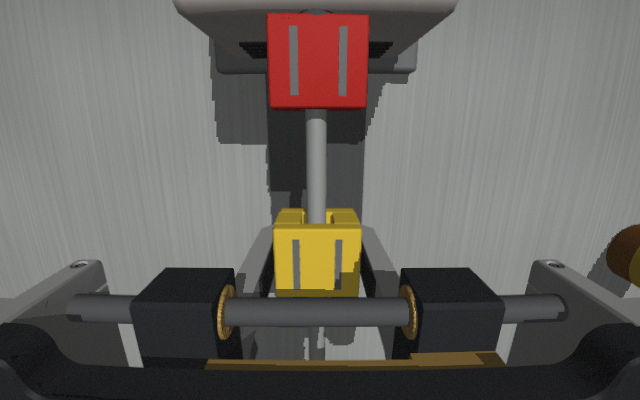

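Call:
{"fn": "send_rows", "kwargs": {"series": [[0,0,0,0.03,0,0,-0.2],[0,0,0,0.055,0,0,-0.2],[0,0,0,0.063,0,0,-0.2],[0,0,0,0.063,0,0.0028,-0.2],[0,0,0,0.063,0,0.0028,0.3],[0,0,0,0.063,0,0.0028,0.3],[0,0,0,0.063,0,0.0028,0.3],[0,0,0,0.063,0,0.0028,0.3]]}}

```text
time_s: 15.1
ee_pos: [0.5072, 0.2725, 0.0992]
eef_rot: [3.141, 0.0, 1.58]
force: [0.7, -0.0, -0.2]
grip_width: 0.0616
```

Call:
{"fn": "send_rows", "kwargs": {"series": [[0,0,0,0,0,0,0.3],[0,0,0,0,0,-0.04,0.3],[0,0,0,0,0,-0.09,0.3],[0,0,0,-0.03,0,-0.13,0.3],[0,0,0,-0.08,0,-0.15,0.4],[0,0,0,-0.13,0,-0.15,0.6],[0,0,0,-0.15,0,-0.15,0.6],[0,0,0,-0.15,0,-0.15,0.6]]}}

```text
time_s: 15.9
ee_pos: [0.5086, 0.1205, 0.2495]
eef_rot: [3.141, 0.0, 1.577]
force: [0.8, 0.5, -0.5]
grip_width: 0.0752
```

Run:
```python
from h import *
for i in range(2): ctrl.camera("top")
st();c=ctrl.camera("wrist");cv2.imwrite("pics/w11.png",c["pixels"][:,:,::-1])
c=ctrl.camera("top");find(c)
go([0.443,-0.2255,0.14],np.radians(95))
```

```text
t 16.0 p [0.5085 0.123  0.2492] rpy [ 3.1414e+00 -2.0000e-04  1.5796e+00] F [0.83 0.14 0.05] w 0.0749 q [0.17 0.22 1.56 0.   1.36 0.16]
red None
yellow None
green 78 c [ 0.4441 -0.2389] size [0.0495 0.0241] yawdeg 122.6 bbox 371 383 218 233 zmed 0.0410
blue 231 c [ 0.552  -0.1425] size [0.0494 0.0439] yawdeg 102.9 bbox 336 353 182 200 zmed 0.0401
white 104 c [ 0.7455 -0.1463] size [0.0656 0.0199] yawdeg 86.9 bbox 331 352 127 133 zmed 0.0546
cap 199 c [ 0.6568 -0.1283] size [0.0401 0.0481] yawdeg 87.0 bbox 331 344 150 165 zmed 0.0405
turn [-0.01 -0.01 -4.39] shift [-0.3487 -0.0691  0.1089] | dist 0.372
```

View pics/w11.png

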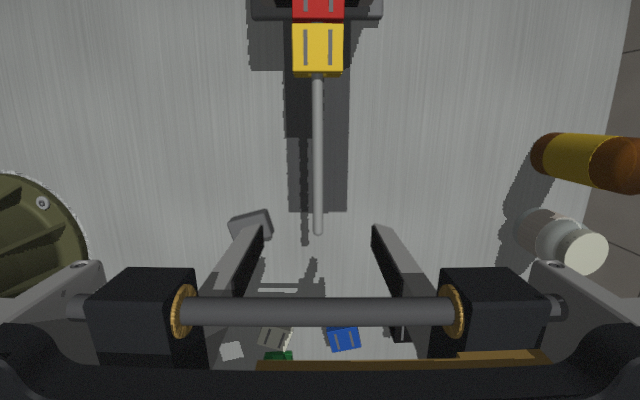

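Call:
{"fn": "send_rows", "kwargs": {"series": [[0,0,-4.4,-0.05,-0.01,0,0.6],[0,0,-4.4,-0.1,-0.02,0.02,0.6],[0,0,-4.4,-0.15,-0.03,0.03,0.6],[0,0,-4.4,-0.2,-0.04,0.04,0.6],[0,0,-4.4,-0.25,-0.05,0.06,0.6],[0,0,-4.4,-0.3,-0.06,0.08,0.6],[0,0,-4.4,-0.34,-0.069,0.09,0.6],[0,0,-4.4,-0.34,-0.069,0.1,0.6]]}}

```text
time_s: 16.9
ee_pos: [0.4422, -0.2203, 0.1482]
eef_rot: [-3.141, 0.0, 1.655]
force: [0.5, 0.5, -0.3]
grip_width: 0.0752
```

Run:
```python
from h import *
for i in range(4): ctrl.camera("top")
st();c=ctrl.camera("wrist");cv2.imwrite("pics/w12.png",c["pixels"][:,:,::-1])
f=find(c,("green","blue","cap","white"))["green"]
go([f[0][0],f[0][1],0.0225],f[1])
```

```text
t 17.1 p [ 0.4433 -0.2164  0.1492] rpy [-3.1413e+00 -5.0000e-04  1.6583e+00] F [-0.26 -0.45  0.67] w 0.0754 q [-0.53  0.25  1.77  0.    1.12 -0.62]
green 1903 c [ 0.4427 -0.2271] size [0.0493 0.0453] yawdeg 95.0 bbox 290 338 188 230 zmed 0.0417
blue 2384 c [ 0.5544 -0.1436] size [0.0537 0.0446] yawdeg 103.7 bbox 408 464 111 162 zmed 0.0417
cap 2403 c [ 0.6587 -0.1287] size [0.06   0.0418] yawdeg 92.6 bbox 509 572 110 155 zmed 0.0417
white 2496 c [ 0.4417 -0.141 ] size [0.0444 0.0501] yawdeg 71.6 bbox 288 354 91 154 zmed 0.0417
turn [0.03 0.   0.07] shift [-0.0107 -0.0019  0.1271] | dist 0.128
```

View pics/w12.png

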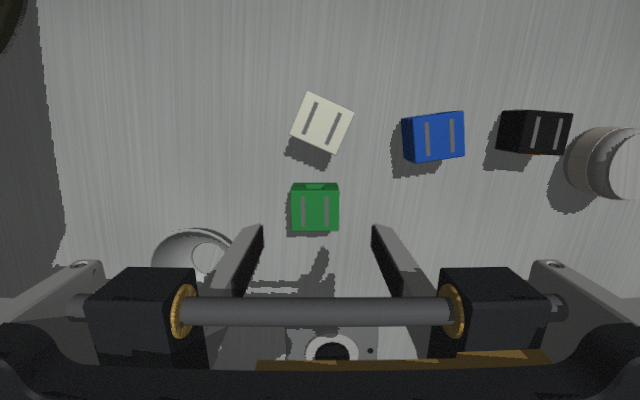

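Call:
{"fn": "send_rows", "kwargs": {"series": [[0,0,0,-0.01,-0.001,0.03,0.6],[0,0,0,-0.01,-0.001,0.08,0.6],[0,0,0,-0.01,-0.001,0.115,0.6],[0,0,0,-0.01,-0.001,0.127,0.6],[0,0,0,-0.01,-0.001,0.127,-0.2],[0,0,0,-0.01,-0.001,0.127,-0.2],[0,0,0,-0.01,-0.001,0.127,-0.2],[0,0,0,-0.01,-0.001,0.127,-0.2]]}}

```text
time_s: 17.95
ee_pos: [0.4434, -0.2279, 0.0237]
eef_rot: [3.14, 0.001, 1.657]
force: [-2.1, 2.4, 8.9]
grip_width: 0.0501
```

Run:
```python
from h import *
for i in range(2): ctrl.camera("top")
st();go([0.51,0.01,0.1025],np.radians(90.6))
```

```text
t 18.05 p [ 0.4434 -0.228   0.0237] rpy [3.1396e+00 1.3000e-03 1.6573e+00] F [-0.95  2.06  9.35] w 0.0498 q [-0.55  0.46  1.83  0.    0.85 -0.64]
turn [0.12 0.07 4.36] shift [ 0.2312  0.0871 -0.0789] | dist 0.259
```

Call:
{"fn": "send_rows", "kwargs": {"series": [[0,0,0,0,0,-0.05,-0.2],[0,0,0,0,0,-0.1,-0.2],[0,0,4.4,0.04,0.013,-0.13,-0.2],[0,0,4.4,0.09,0.03,-0.13,-0.2],[0,0,4.4,0.14,0.05,-0.13,-0.2],[0,0,4.4,0.19,0.07,-0.11,-0.2],[0,0,4.4,0.225,0.087,-0.09,-0.2],[0,0,4.4,0.231,0.087,-0.08,-0.2]]}}

```text
time_s: 18.85
ee_pos: [0.5099, 0.0133, 0.1017]
eef_rot: [3.141, -0.0, 1.583]
force: [1.0, 0.2, -1.4]
grip_width: 0.05
```

Run:
```python
from h import *
for i in range(4): ctrl.camera("top")
st();c=ctrl.camera("wrist");cv2.imwrite("pics/w13.png",c["pixels"][:,:,::-1])
W=pts(c);print(W[250,317],W[270,317]);bar(c)
go([0.5085,0.229,0.1035],np.radians(90.6))
```

```text
t 19.05 p [0.5093 0.0093 0.1027] rpy [3.1413e+00 2.0000e-04 1.5806e+00] F [-0.37  0.31 -0.57] w 0.0499 q [-0.05  0.35  1.76 -0.    1.03 -0.06]
[0.51035737 0.01503638 0.11935271] [0.51047416 0.00259778 0.12020735]
[[6.000e-02 5.107e-01 5.110e-01 1.059e-01 4.100e+01]
 [8.000e-02 5.104e-01 5.103e-01 1.079e-01 7.480e+02]
 [1.000e-01 5.104e-01 5.101e-01 1.080e-01 8.270e+02]
 [1.200e-01 5.100e-01 5.100e-01 1.081e-01 9.040e+02]
 [1.400e-01 5.101e-01 5.102e-01 1.079e-01 7.740e+02]]
tip y min 0.0680 fit x=a*y+b [-0.01013  0.51134]
turn [ 0.06  0.01 -0.1 ] shift [ 0.2202  0.0009 -0.0005] | dist 0.220
```

View pics/w13.png

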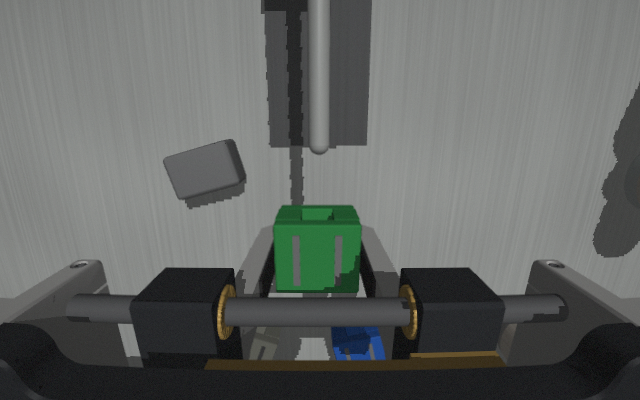

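Call:
{"fn": "send_rows", "kwargs": {"series": [[0,0,0,0.02,0.0005,-0.0008,-0.2],[0,0,0,0.04,0.0005,-0.0008,-0.2],[0,0,0,0.06,0.0005,-0.0008,-0.2],[0,0,0,0.08,0.0005,-0.0008,-0.2],[0,0,0,0.11,0.0005,-0.0008,-0.2],[0,0,0,0.15,0.0005,-0.0008,-0.2],[0,0,0,0.19,0.0005,-0.0008,-0.2],[0,0,0,0.21,0.0005,-0.0008,-0.2]]}}

```text
time_s: 19.9
ee_pos: [0.5084, 0.2211, 0.1042]
eef_rot: [3.14, -0.001, 1.58]
force: [-0.9, -0.6, -1.5]
grip_width: 0.0498
```

Run:
```python
from h import *
for i in range(2): ctrl.camera("top")
st();c=ctrl.camera("wrist");cv2.imwrite("pics/w14.png",c["pixels"][:,:,::-1])
go([0.5085,0.229,0.1035],np.radians(90.6))
```

```text
t 20.0 p [0.5083 0.2207 0.1039] rpy [ 3.1400e+00 -6.0000e-04  1.5813e+00] F [-0.4  -0.48 -0.98] w 0.0497 q [0.34 0.44 1.63 0.   1.07 0.33]
turn [ 0.07 -0.01 -0.04] shift [0.0095 0.0003 0.0002] | dist 0.010
```

View pics/w14.png

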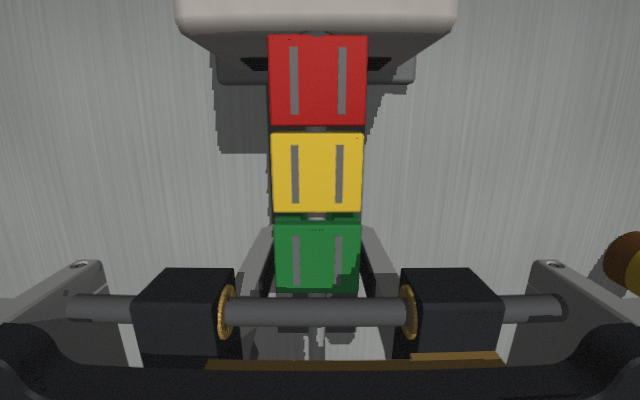

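Call:
{"fn": "send_rows", "kwargs": {"series": [[0,0,0,0.006,0,0,-0.2],[0,0,0,0.011,0,0,-0.2],[0,0,0,0.011,0,0.0032,-0.2],[0,0,0,0.011,0,0.0032,0.3],[0,0,0,0.011,0,0.0032,0.3],[0,0,0,0.011,0,0.0032,0.3],[0,0,0,0.011,0,0.0032,0.3],[0,0,0,0.011,0,0.0032,0.3]]}}

```text
time_s: 20.85
ee_pos: [0.5077, 0.231, 0.0997]
eef_rot: [3.142, -0.0, 1.581]
force: [-0.4, 0.1, 0.2]
grip_width: 0.0612
```

Call:
{"fn": "send_rows", "kwargs": {"series": [[0,0,0,0,0,0,0.3],[0,0,0,0,0,-0.04,0.3],[0,0,0,0,0,-0.09,0.3],[0,0,0,-0.03,0,-0.13,0.3],[0,0,0,-0.08,0,-0.15,0.4],[0,0,0,-0.13,0,-0.15,0.6],[0,0,0,-0.15,0,-0.15,0.6],[0,0,0,-0.15,0,-0.15,0.6]]}}

```text
time_s: 21.65
ee_pos: [0.5092, 0.0785, 0.25]
eef_rot: [3.141, 0.0, 1.577]
force: [0.5, 0.1, -0.1]
grip_width: 0.0752
```

Run:
```python
from h import *
for i in range(2): ctrl.camera("top")
st();c=ctrl.camera("wrist");cv2.imwrite("pics/w15.png",c["pixels"][:,:,::-1])
c=ctrl.camera("top");find(c)
go([0.5555,-0.1,0.14],np.radians(103.8))
```

```text
t 21.75 p [0.5092 0.081  0.2497] rpy [ 3.1415e+00 -2.0000e-04  1.5796e+00] F [-0.13  0.24 -0.8 ] w 0.0753 q [0.09 0.2  1.58 0.   1.36 0.08]
red None
yellow None
green None
blue 224 c [ 0.5519 -0.1425] size [0.0485 0.0432] yawdeg 104.6 bbox 336 353 182 199 zmed 0.0405
white 103 c [ 0.7431 -0.1452] size [0.0218 0.0628] yawdeg 90.7 bbox 331 351 127 134 zmed 0.0550
cap 201 c [ 0.6568 -0.1283] size [0.0401 0.0481] yawdeg 87.0 bbox 331 344 150 165 zmed 0.0399
turn [-1.000e-02 -1.000e-02 -1.319e+01] shift [-0.1824  0.0444  0.1095] | dist 0.217
```

View pics/w15.png

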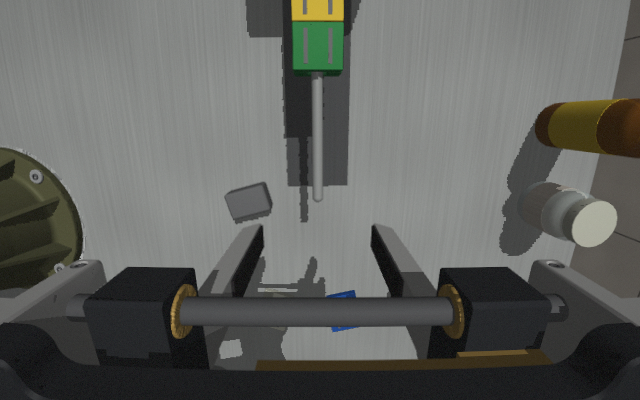

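Run:
```python
from h import *
go([0.555,-0.135,0.14],np.radians(104))
```

```text
turn [-1.000e-02 -1.000e-02 -1.339e+01] shift [-0.2174  0.0436  0.1095] | dist 0.247
```

Call:
{"fn": "send_rows", "kwargs": {"series": [[0,0,-6,-0.05,0.01,0,0.6],[0,0,-13.4,-0.1,0.02,0.02,0.6],[0,0,-13.4,-0.15,0.03,0.05,0.6],[0,0,-13.4,-0.2,0.043,0.09,0.6],[0,0,-13.4,-0.217,0.043,0.109,0.6],[0,0,-13.4,-0.217,0.043,0.109,0.6],[0,0,-13.4,-0.217,0.043,0.109,0.6]]}}

```text
time_s: 22.55
ee_pos: [0.5542, -0.1351, 0.1398]
eef_rot: [-3.14, -0.001, 1.814]
force: [0.2, 1.2, 0.0]
grip_width: 0.0753
```

Run:
```python
from h import *
for i in range(3): ctrl.camera("top")
st();c=ctrl.camera("wrist");cv2.imwrite("pics/w16.png",c["pixels"][:,:,::-1])
f=find(c,("blue","cap","white"))["blue"]
go([f[0][0],f[0][1],0.0225],f[1])
```

```text
t 22.7 p [ 0.555  -0.1342  0.1421] rpy [3.1398e+00 9.0000e-04 1.8162e+00] F [-0.29 -0.62  0.39] w 0.0751 q [-0.3   0.42  1.55  0.    1.16 -0.55]
blue 2163 c [ 0.5555 -0.1419] size [0.0497 0.0462] yawdeg 104.0 bbox 289 339 186 230 zmed 0.0417
cap 2063 c [ 0.6603 -0.1272] size [0.0549 0.0442] yawdeg 92.2 bbox 389 448 194 243 zmed 0.0416
white 2324 c [ 0.4424 -0.1395] size [0.0478 0.05  ] yawdeg 70.7 bbox 170 236 148 210 zmed 0.0415
turn [0.11 0.06 0.08] shift [-0.0074 -0.0015  0.1196] | dist 0.120
```

View pics/w16.png

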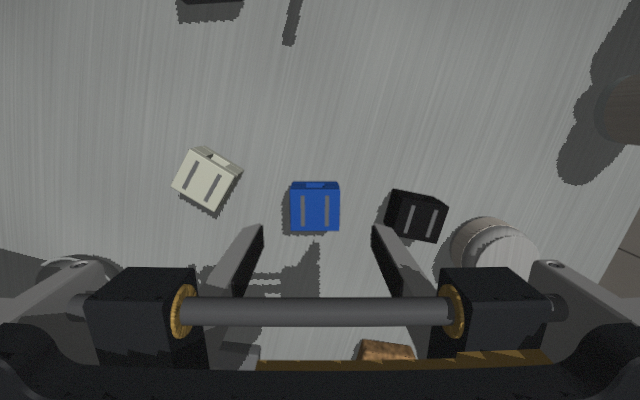

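Call:
{"fn": "send_rows", "kwargs": {"series": [[0,0,0,-0.008,-0.001,0.03,0.45],[0,0,0,-0.008,-0.001,0.08,0.45],[0,0,0,-0.008,-0.001,0.11,0.45],[0,0,0,-0.008,-0.001,0.12,0.45],[0,0,0,-0.008,-0.001,0.12,-0.2],[0,0,0,-0.008,-0.001,0.12,-0.2],[0,0,0,-0.008,-0.001,0.12,-0.2],[0,0,0,-0.008,-0.001,0.12,-0.2]]}}

```text
time_s: 23.55
ee_pos: [0.5561, -0.1434, 0.0223]
eef_rot: [3.139, 0.001, 1.815]
force: [-0.4, 2.9, 7.2]
grip_width: 0.05
```

Run:
```python
from h import *
for i in range(2): ctrl.camera("top")
st();go([0.5105,0.01,0.1025],np.radians(90.6))
```

```text
t 23.65 p [ 0.5562 -0.1435  0.0223] rpy [3.1393e+00 1.1000e-03 1.8147e+00] F [-0.16  2.54  7.11] w 0.0495 q [-0.32  0.59  1.61  0.    0.93 -0.56]
turn [ 0.14  0.05 13.37] shift [ 0.1599 -0.0071 -0.0804] | dist 0.179
```

Call:
{"fn": "send_rows", "kwargs": {"series": [[0,0,0,0,0,-0.05,-0.2],[0,0,6,0,0,-0.1,-0.2],[0,0,13.4,0.04,-0.002,-0.13,-0.2],[0,0,13.4,0.09,-0.004,-0.13,-0.2],[0,0,13.4,0.13,-0.006,-0.11,-0.2],[0,0,13.4,0.155,-0.007,-0.09,-0.2],[0,0,13.4,0.16,-0.007,-0.08,-0.2],[0,0,13.4,0.16,-0.007,-0.08,-0.2]]}}

```text
time_s: 24.45
ee_pos: [0.5096, 0.0103, 0.1002]
eef_rot: [-3.14, 0.0, 1.582]
force: [1.4, -0.3, -0.7]
grip_width: 0.0498
```

Run:
```python
from h import *
for i in range(4): ctrl.camera("top")
st();c=ctrl.camera("wrist");cv2.imwrite("pics/w17.png",c["pixels"][:,:,::-1])
W=pts(c);print(W[250,317],W[270,317]);bar(c)
go([0.509,0.186,0.1025],np.radians(90.6))
```

```text
t 24.65 p [0.5106 0.0089 0.1016] rpy [3.1401e+00 2.0000e-04 1.5793e+00] F [ 0.37 -0.92 -0.56] w 0.0497 q [-0.05  0.35  1.76 -0.    1.03 -0.06]
[0.51163169 0.01566879 0.12008599] [0.51173465 0.00307063 0.12037974]
[[6.000e-02 5.107e-01 5.107e-01 1.065e-01 4.500e+01]
 [8.000e-02 5.104e-01 5.106e-01 1.080e-01 7.590e+02]
 [1.000e-01 5.102e-01 5.104e-01 1.080e-01 8.550e+02]
 [1.200e-01 5.101e-01 5.103e-01 1.081e-01 8.820e+02]
 [1.400e-01 5.099e-01 5.097e-01 1.079e-01 7.490e+02]]
tip y min 0.0677 fit x=a*y+b [-0.01115  0.51143]
turn [ 0.08  0.01 -0.12] shift [ 0.177  -0.     -0.0011] | dist 0.177
```

View pics/w17.png

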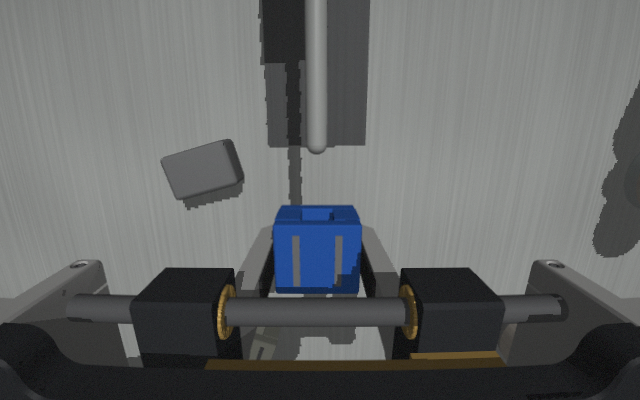

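Aligned within ~1 mm. Threading blue to y≈0.186 next to green (released at ≈0.231).

Call:
{"fn": "send_rows", "kwargs": {"series": [[0,0,0,0.02,-0.001,-0.0015,-0.2],[0,0,0,0.04,-0.001,-0.0015,-0.2],[0,0,0,0.06,-0.001,-0.0015,-0.2],[0,0,0,0.08,-0.001,-0.0015,-0.2],[0,0,0,0.1,-0.001,-0.0015,-0.2],[0,0,0,0.13,-0.001,-0.0015,-0.2],[0,0,0,0.16,-0.001,-0.0015,-0.2],[0,0,0,0.17,-0.001,-0.0015,-0.2]]}}

```text
time_s: 25.5
ee_pos: [0.5075, 0.1815, 0.1026]
eef_rot: [3.141, -0.0, 1.581]
force: [0.9, -1.3, -1.0]
grip_width: 0.0497
```

Run:
```python
from h import *
for i in range(2): ctrl.camera("top")
st();c=ctrl.camera("wrist");cv2.imwrite("pics/w18.png",c["pixels"][:,:,::-1])
go([0.509,0.187,0.1025],np.radians(90.6))
```

```text
t 25.6 p [0.5074 0.1803 0.1024] rpy [ 3.1412e+00 -1.0000e-04  1.5816e+00] F [-0.34 -0.06 -0.94] w 0.0501 q [ 0.27  0.41  1.68 -0.    1.05  0.26]
turn [ 0.01  0.01 -0.03] shift [ 0.0076  0.0017 -0.0002] | dist 0.008
```

View pics/w18.png

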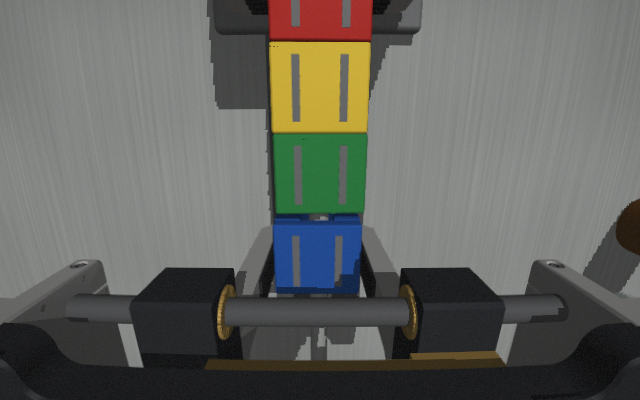

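Call:
{"fn": "send_rows", "kwargs": {"series": [[0,0,0,0.004,0.001,0,-0.2],[0,0,0,0.008,0.001,0,-0.2],[0,0,0,0.008,0.001,0.003,-0.2],[0,0,0,0.008,0.001,0.003,0.3],[0,0,0,0.008,0.001,0.003,0.3],[0,0,0,0.008,0.001,0.003,0.3],[0,0,0,0.008,0.001,0.003,0.3],[0,0,0,0.008,0.001,0.003,0.3]]}}

```text
time_s: 26.45
ee_pos: [0.5081, 0.188, 0.0992]
eef_rot: [3.142, -0.0, 1.581]
force: [-0.2, -0.3, 0.4]
grip_width: 0.0611
```

Call:
{"fn": "send_rows", "kwargs": {"series": [[0,0,0,0,0,0,0.3],[0,0,0,0,0,-0.04,0.3],[0,0,0,0,0,-0.09,0.3],[0,0,0,-0.03,0,-0.13,0.3],[0,0,0,-0.08,0,-0.15,0.4],[0,0,0,-0.13,0,-0.15,0.6],[0,0,0,-0.15,0,-0.15,0.6],[0,0,0,-0.15,0,-0.15,0.6]]}}

```text
time_s: 27.25
ee_pos: [0.5096, 0.0355, 0.2495]
eef_rot: [3.141, 0.0, 1.577]
force: [0.4, 0.0, 0.5]
grip_width: 0.075
```

Run:
```python
from h import *
for i in range(2): ctrl.camera("top")
st();c=ctrl.camera("wrist");cv2.imwrite("pics/w19.png",c["pixels"][:,:,::-1])
go([0.442,-0.13,0.14],np.radians(71))
```

```text
t 27.35 p [0.5096 0.0381 0.2492] rpy [ 3.1415e+00 -2.0000e-04  1.5796e+00] F [ 0.16  0.24 -0.45] w 0.0754 q [ 0.    0.19  1.6   0.    1.35 -0.01]
turn [-1.000e-02 -1.000e-02  1.956e+01] shift [-0.168  -0.0692  0.1091] | dist 0.212
```

View pics/w19.png

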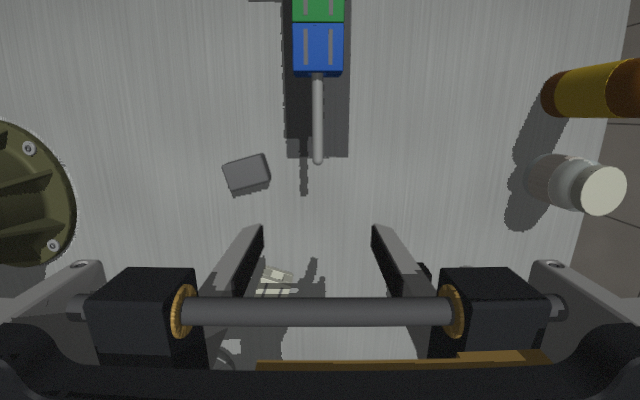

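Call:
{"fn": "send_rows", "kwargs": {"series": [[0,0,8,-0.05,-0.02,0,0.6],[0,0,16,-0.1,-0.04,0.02,0.6],[0,0,19.6,-0.14,-0.06,0.05,0.6],[0,0,19.6,-0.168,-0.069,0.09,0.6],[0,0,19.6,-0.168,-0.069,0.109,0.6],[0,0,19.6,-0.168,-0.069,0.109,0.6],[0,0,19.6,-0.168,-0.069,0.109,0.6]]}}

```text
time_s: 28.1
ee_pos: [0.4429, -0.1298, 0.1409]
eef_rot: [-3.141, -0.0, 1.239]
force: [0.1, -0.8, 0.4]
grip_width: 0.0752
```

Run:
```python
from h import *
for i in range(3): ctrl.camera("top")
st();c=ctrl.camera("wrist");cv2.imwrite("pics/w20.png",c["pixels"][:,:,::-1])
f=find(c,("cap","white"))["white"]
go([f[0][0],f[0][1]-.0005,0.0225],f[1])
```

```text
t 28.25 p [ 0.4433 -0.1299  0.1417] rpy [ 3.1392 -0.      1.2401] F [ 0.07 -0.43  0.67] w 0.0752 q [-0.36  0.2   1.86  0.    1.09 -0.03]
cap 2679 c [ 0.6591 -0.1274] size [0.0586 0.045 ] yawdeg 92.9 bbox 496 560 99 158 zmed 0.0417
white 2134 c [ 0.442 -0.14 ] size [0.0464 0.0499] yawdeg 71.0 bbox 293 342 189 233 zmed 0.0417
turn [0.13 0.   0.06] shift [-0.0102  0.0021  0.1191] | dist 0.120
```

View pics/w20.png

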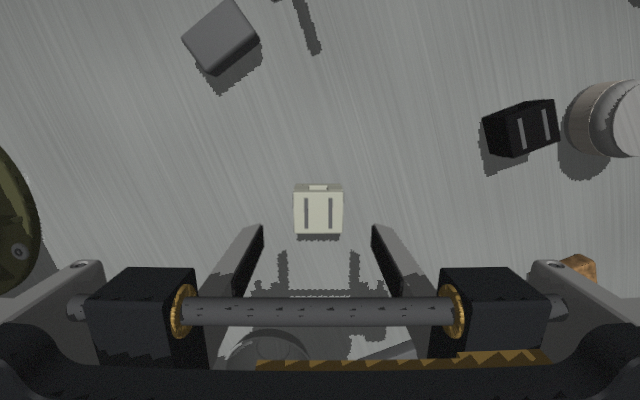

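Call:
{"fn": "send_rows", "kwargs": {"series": [[0,0,0,-0.011,0.001,0.03,0.6],[0,0,0,-0.011,0.001,0.08,0.6],[0,0,0,-0.011,0.001,0.11,0.6],[0,0,0,-0.011,0.001,0.119,0.6],[0,0,0,-0.011,0.001,0.119,-0.2],[0,0,0,-0.011,0.001,0.119,-0.2],[0,0,0,-0.011,0.001,0.119,-0.2],[0,0,0,-0.011,0.001,0.119,-0.2]]}}

```text
time_s: 29.1
ee_pos: [0.4403, -0.1416, 0.0224]
eef_rot: [3.139, 0.0, 1.239]
force: [-0.6, 1.2, 7.4]
grip_width: 0.0501
```

Run:
```python
from h import *
for i in range(2): ctrl.camera("top")
st();go([0.5105,0.01,0.1025],np.radians(90.6))
```

```text
t 29.2 p [ 0.4403 -0.1416  0.0224] rpy [3.1395 0.     1.2385] F [-1.56  0.32  8.12] w 0.0502 q [-0.39  0.4   1.93  0.    0.81 -0.06]
turn [  0.12   0.02 -19.64] shift [ 0.1662  0.0171 -0.0801] | dist 0.185
```

Call:
{"fn": "send_rows", "kwargs": {"series": [[0,0,0,0,0,-0.05,-0.2],[0,0,-8,0,0,-0.1,-0.2],[0,0,-16,0.04,0.004,-0.13,-0.2],[0,0,-19.6,0.09,0.01,-0.13,-0.2],[0,0,-19.6,0.13,0.014,-0.11,-0.2],[0,0,-19.6,0.16,0.017,-0.09,-0.2],[0,0,-19.6,0.166,0.017,-0.081,-0.2],[0,0,-19.6,0.166,0.017,-0.081,-0.2]]}}

```text
time_s: 30.0
ee_pos: [0.5093, 0.0105, 0.1014]
eef_rot: [-3.14, -0.0, 1.582]
force: [-0.2, -0.8, -1.1]
grip_width: 0.0501
```

Run:
```python
from h import *
for i in range(4): ctrl.camera("top")
st();c=ctrl.camera("wrist");cv2.imwrite("pics/w21.png",c["pixels"][:,:,::-1])
W=pts(c);print(W[250,317],W[270,317]);bar(c)
go([0.509,0.143,0.1025],np.radians(90.6))
```

```text
t 30.2 p [0.51   0.0089 0.1032] rpy [3.1402e+00 1.0000e-04 1.5792e+00] F [-0.59 -0.61 -0.79] w 0.0501 q [-0.05  0.35  1.76 -0.    1.03 -0.06]
[0.51097276 0.0160825  0.12254736] [0.51107732 0.00338144 0.12253728]
[[6.000e-02 5.103e-01 5.106e-01 1.064e-01 4.300e+01]
 [8.000e-02 5.106e-01 5.105e-01 1.079e-01 7.400e+02]
 [1.000e-01 5.101e-01 5.103e-01 1.080e-01 8.400e+02]
 [1.200e-01 5.099e-01 5.102e-01 1.080e-01 8.600e+02]
 [1.400e-01 5.100e-01 5.100e-01 1.079e-01 7.830e+02]]
tip y min 0.0676 fit x=a*y+b [-0.00767  0.51106]
turn [ 0.09  0.01 -0.12] shift [1.34e-01 1.00e-04 6.00e-04] | dist 0.134
```

View pics/w21.png

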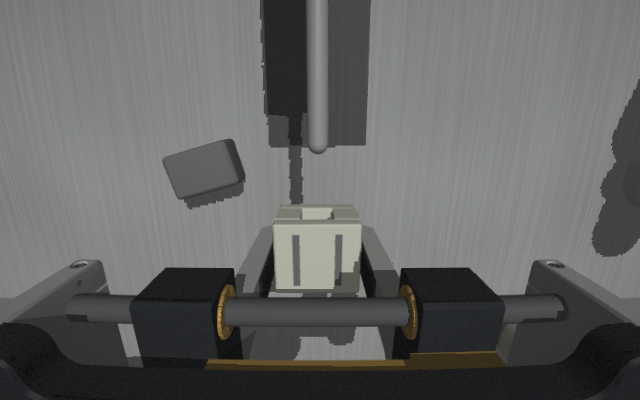

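Call:
{"fn": "send_rows", "kwargs": {"series": [[0,0,0,0.02,-0.0005,0,-0.2],[0,0,0,0.04,-0.0005,0,-0.2],[0,0,0,0.06,-0.0005,0,-0.2],[0,0,0,0.08,-0.0005,0,-0.2],[0,0,0,0.1,-0.0005,0,-0.2],[0,0,0,0.12,-0.0005,0,-0.2],[0,0,0,0.13,-0.0005,0,-0.2],[0,0,0,0.13,-0.0005,0,-0.2]]}}

```text
time_s: 31.05
ee_pos: [0.5082, 0.14, 0.1026]
eef_rot: [3.141, 0.0, 1.581]
force: [0.3, -0.4, -0.0]
grip_width: 0.05
```

Run:
```python
from h import *
for i in range(2): ctrl.camera("top")
st();c=ctrl.camera("wrist");cv2.imwrite("pics/w22.png",c["pixels"][:,:,::-1])
go([0.509,0.143,0.1025],np.radians(90.6))
```

```text
t 31.15 p [0.5081 0.1393 0.1024] rpy [ 3.1414e+00 -1.0000e-04  1.5801e+00] F [-0.31  0.34 -0.99] w 0.0502 q [0.2  0.38 1.71 0.   1.04 0.19]
turn [ 0.   -0.01 -0.09] shift [ 0.0038  0.0009 -0.0002] | dist 0.004
```

View pics/w22.png

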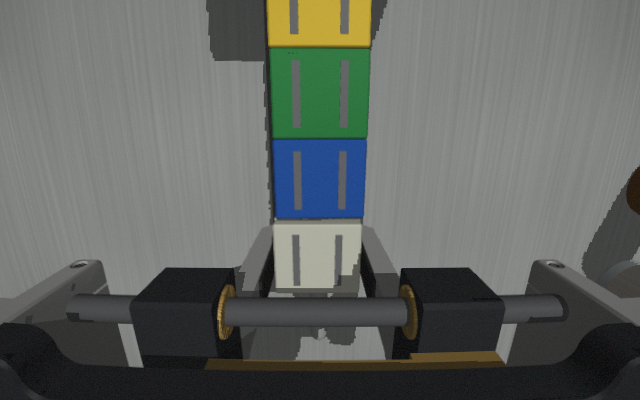

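Call:
{"fn": "send_rows", "kwargs": {"series": [[0,0,0,0.004,0.001,0,-0.2],[0,0,0,0.004,0.001,0.003,-0.2],[0,0,0,0.004,0.001,0.003,-0.2],[0,0,0,0.004,0.001,0.003,0.3],[0,0,0,0.004,0.001,0.003,0.3],[0,0,0,0.004,0.001,0.003,0.3],[0,0,0,0.004,0.001,0.003,0.3],[0,0,0,0.004,0.001,0.003,0.3]]}}

```text
time_s: 32.0
ee_pos: [0.509, 0.144, 0.0992]
eef_rot: [-3.142, -0.0, 1.581]
force: [0.7, -0.0, -0.7]
grip_width: 0.0611
```

Call:
{"fn": "send_rows", "kwargs": {"series": [[0,0,0,0,0,0,0.3],[0,0,0,0,0,-0.04,0.3],[0,0,0,0,0,-0.09,0.3],[0,0,0,-0.03,0.01,-0.13,0.3],[0,0,0,-0.08,0.04,-0.15,0.4],[0,0,0,-0.13,0.07,-0.15,0.45],[0,0,0,-0.17,0.11,-0.14,0.45],[0,0,0,-0.19,0.13,-0.12,0.45]]}}

```text
time_s: 32.8
ee_pos: [0.6364, -0.0406, 0.2247]
eef_rot: [3.138, 0.001, 1.58]
force: [0.1, 0.9, -0.1]
grip_width: 0.0684
```

Run:
```python
from h import *
for i in range(3): ctrl.camera("top")
st();c=ctrl.camera("wrist");cv2.imwrite("pics/w23.png",c["pixels"][:,:,::-1])
find(c,("cap",),roi=(0.6,0.71,-0.2,-0.05))
go([0.6605,-0.12,0.14],np.radians(92.5))
```

```text
t 32.95 p [ 0.6349 -0.0402  0.22  ] rpy [-3.1374e+00 -5.0000e-04  1.5778e+00] F [-0.34  0.91  0.43] w 0.0684 q [-0.12  0.5   1.25 -0.    1.39 -0.13]
cap 1141 c [ 0.6616 -0.126 ] size [0.0489 0.0463] yawdeg 92.5 bbox 318 354 230 262 zmed 0.0414
turn [-0.12 -0.03 -2.01] shift [-0.0814  0.0253  0.0816] | dist 0.118
```

View pics/w23.png

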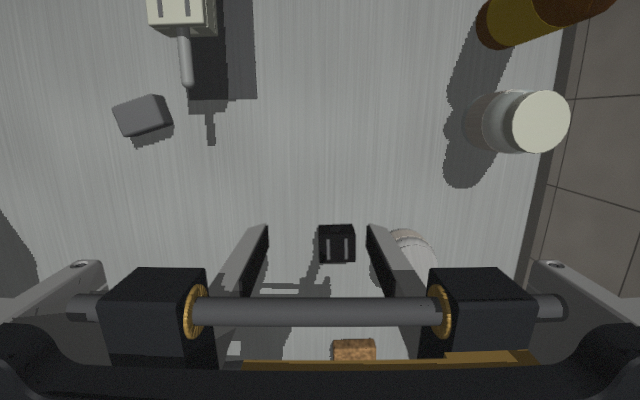

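Call:
{"fn": "send_rows", "kwargs": {"series": [[0,0,-2,-0.04,0.015,0.03,0.35],[0,0,-2,-0.078,0.025,0.07,0.35],[0,0,-2,-0.081,0.025,0.082,0.35],[0,0,-2,-0.081,0.025,0.082,0.35],[0,0,-2,-0.081,0.025,0.082,0.35]]}}

```text
time_s: 33.5
ee_pos: [0.6608, -0.1177, 0.1427]
eef_rot: [3.14, 0.0, 1.616]
force: [-0.2, 1.0, 1.1]
grip_width: 0.0634
```

Run:
```python
from h import *
for i in range(3): ctrl.camera("top")
st();c=ctrl.camera("wrist");cv2.imwrite("pics/w24.png",c["pixels"][:,:,::-1])
f=find(c,("cap",),roi=(0.6,0.71,-0.2,-0.05))["cap"]
go([f[0][0],f[0][1],0.0225],f[1])
W=pts(c);m=(W[...,2]>0.045)&(W[...,0]>0.7)&(W[...,0]<0.8)&(W[...,1]>-0.2)&(W[...,1]<-0.1)&(W[...,2]<.07);print("can",W[m].min(0),W[m].max(0))
```

```text
t 33.65 p [ 0.6611 -0.1179  0.1432] rpy [3.1387e+00 7.0000e-04 1.6169e+00] F [ 0.54 -0.14  0.91] w 0.0636 q [-0.23  0.64  1.22  0.    1.28 -0.28]
cap 2105 c [ 0.6622 -0.1276] size [0.05   0.0444] yawdeg 92.6 bbox 291 341 189 231 zmed 0.0417
turn [0.14 0.04 0.06] shift [-0.0095  0.0005  0.1203] | dist 0.121
can [ 0.72660778 -0.18377114  0.04501999] [ 0.79616791 -0.11328796  0.05871116]
```

View pics/w24.png

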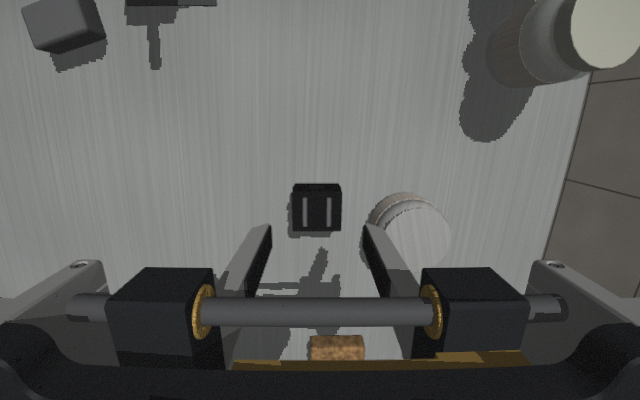

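Call:
{"fn": "send_rows", "kwargs": {"series": [[0,0,0,-0.01,0,0.03,0.35],[0,0,0,-0.01,0,0.07,0.35],[0,0,0,-0.01,0,0.1,0.35],[0,0,0,-0.01,0,0.12,0.35],[0,0,0,-0.01,0,0.12,-0.2],[0,0,0,-0.01,0,0.12,-0.2],[0,0,0,-0.01,0,0.12,-0.2],[0,0,0,-0.01,0,0.12,-0.2]]}}

```text
time_s: 34.5
ee_pos: [0.6614, -0.1288, 0.0217]
eef_rot: [3.141, 0.0, 1.616]
force: [-0.3, 2.6, 3.5]
grip_width: 0.0501
```

Run:
```python
from h import *
for i in range(2): ctrl.camera("top")
st();go([0.5105,0.005,0.1025],np.radians(90.6))
```

```text
t 34.6 p [ 0.6614 -0.1289  0.0217] rpy [ 3.1405e+00 -1.0000e-04  1.6155e+00] F [-0.75  2.45  5.27] w 0.0503 q [-0.25  0.78  1.29  0.    1.07 -0.29]
turn [ 0.06 -0.01  1.96] shift [ 0.1405 -0.1446 -0.0809] | dist 0.217
```

Call:
{"fn": "send_rows", "kwargs": {"series": [[0,0,0,0,0,-0.05,-0.2],[0,0,0,0,0,-0.1,-0.2],[0,0,2,0.025,-0.035,-0.13,-0.2],[0,0,2,0.06,-0.07,-0.13,-0.2],[0,0,2,0.1,-0.105,-0.12,-0.2],[0,0,2,0.135,-0.14,-0.1,-0.2],[0,0,2,0.14,-0.145,-0.081,-0.2],[0,0,2,0.14,-0.145,-0.08,-0.2]], "force": 30}}

```text
time_s: 35.4
ee_pos: [0.5077, 0.0054, 0.0992]
eef_rot: [-3.138, -0.0, 1.582]
force: [0.4, 0.0, -1.2]
grip_width: 0.0496
```

Run:
```python
from h import *
for i in range(5): ctrl.camera("top")
st();c=ctrl.camera("wrist");cv2.imwrite("pics/w25.png",c["pixels"][:,:,::-1])
crop(c,"w25c.png",250,390,120,310,3.5)
W=pts(c);print(W[250,317],W[270,317]);bar(c)
m=(W[...,2]>0.105)&(np.abs(W[...,0]-0.51)<0.02)&(np.abs(W[...,1]-0.005)<0.04);P=W[m];print("cap pts y",np.percentile(P[:,1],[0.5,99.5]))
go([0.5105,0.05,0.1017],np.radians(90.6))
```

```text
t 35.65 p [0.511  0.0034 0.1017] rpy [3.1401e+00 2.0000e-04 1.5796e+00] F [-1.14 -0.36 -0.22] w 0.0501 q [-0.06  0.35  1.76 -0.    1.03 -0.07]
[0.51202519 0.01073344 0.12138981] [ 0.51212488 -0.00128522  0.12250316]
[[6.000e-02 5.107e-01 5.107e-01 1.064e-01 4.800e+01]
 [8.000e-02 5.104e-01 5.104e-01 1.079e-01 7.670e+02]
 [1.000e-01 5.102e-01 5.103e-01 1.080e-01 8.520e+02]
 [1.200e-01 5.103e-01 5.101e-01 1.184e-01 3.848e+03]
 [1.400e-01 5.103e-01 5.110e-01 1.187e-01 1.480e+03]]
tip y min 0.0680 fit x=a*y+b [0.00151 0.51035]
cap pts y [-0.01596162  0.03209434]
turn [ 0.07  0.01 -0.1 ] shift [ 0.0465  0.0001 -0.0002] | dist 0.047
```

View pics/w25.png

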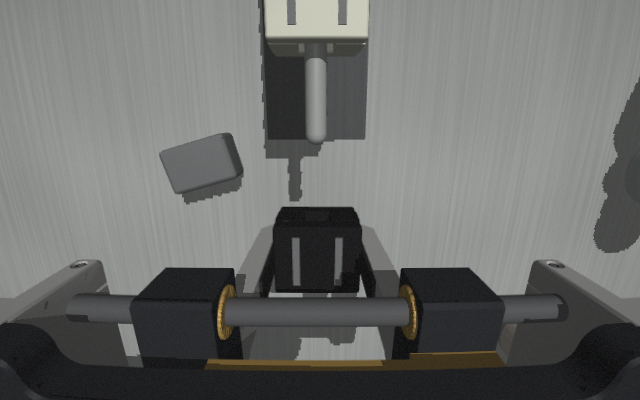

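View pics/w25c.png

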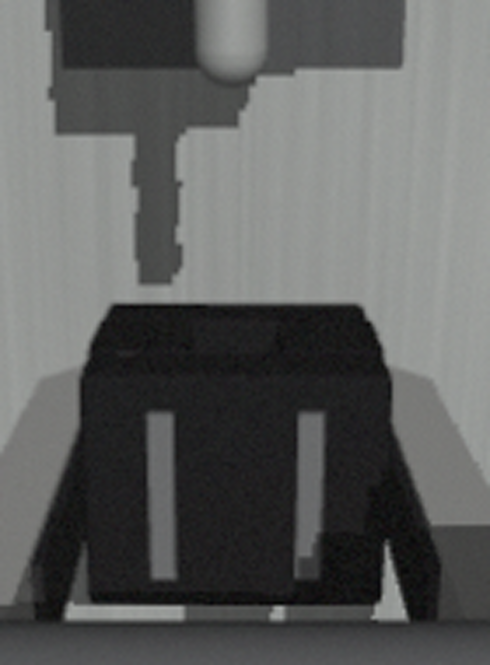

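Call:
{"fn": "send_rows", "kwargs": {"series": [[0,0,0,0.015,-0.0013,0,-0.2],[0,0,0,0.03,-0.0013,0,-0.2],[0,0,0,0.04,-0.0013,0,-0.2],[0,0,0,0.046,-0.0013,0,-0.2],[0,0,0,0.05,-0.0013,0,-0.2],[0,0,0,0.055,-0.0013,0,-0.2],[0,0,0,0.06,-0.0013,0,-0.2],[0,0,0,0.06,-0.0013,0,-0.2]]}}

```text
time_s: 36.5
ee_pos: [0.508, 0.0646, 0.1009]
eef_rot: [-3.142, -0.0, 1.581]
force: [-0.1, -0.1, -0.8]
grip_width: 0.0499
```

Run:
```python
from h import *
for i in range(3): ctrl.camera("top")
st();c=ctrl.camera("wrist");crop(c,"w26.png",210,430,60,320,2.3)
```

```text
t 36.65 p [0.508  0.0641 0.1009] rpy [3.1416 0.     1.5804] F [-0.04 -0.75 -1.24] w 0.0497 q [ 0.05  0.36  1.76 -0.    1.03  0.04]
```

View pics/w26.png

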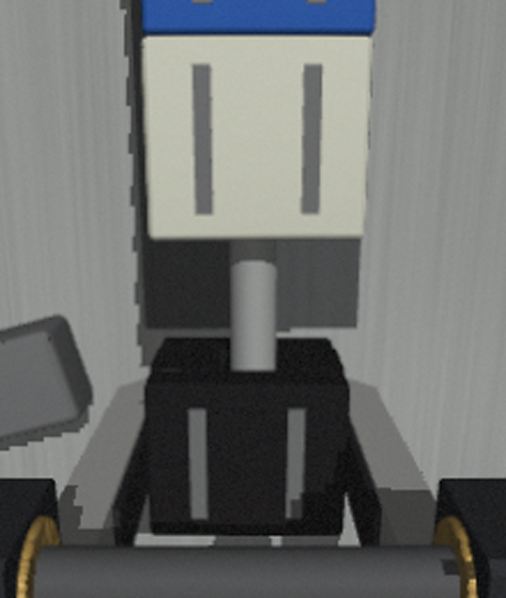

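Call:
{"fn": "send_rows", "kwargs": {"series": [[0,0,0,0.005,0.001,0,-0.2],[0,0,0,0.009,0.001,0,-0.2],[0,0,0,0.012,0.001,0,-0.2],[0,0,0,0.014,0.001,0,-0.2],[0,0,0,0.015,0.001,0,-0.2],[0,0,0,0.016,0.001,0,-0.2]]}}

```text
time_s: 37.3
ee_pos: [0.5089, 0.0776, 0.1008]
eef_rot: [-3.141, 0.005, 1.581]
force: [-0.4, -29.3, 0.7]
grip_width: 0.0497
```

Run:
```python
from h import *
for i in range(3): ctrl.camera("top")
st()
```

```text
t 37.45 p [0.5089 0.0775 0.1008] rpy [-3.141   0.0049  1.5803] F [ -0.34 -25.33  -0.93] w 0.0497 q [ 0.08  0.36  1.75 -0.01  1.03  0.08]
```

Call:
{"fn": "send_rows", "kwargs": {"series": [[0,0,0,-0.0015,0,0.001,-0.2],[0,0,0,-0.0015,0,0.001,-0.2],[0,0,0,-0.0015,0,0.001,0.1],[0,0,0,-0.0015,0,0.001,0.3],[0,0,0,-0.0015,0,0.001,0.3],[0,0,0,-0.0015,0,0.001,0.3],[0,0,0,-0.0015,0,0.001,0.3],[0,0,0,-0.0015,0,0.001,0.3]]}}

```text
time_s: 38.25
ee_pos: [0.5089, 0.0788, 0.0999]
eef_rot: [-3.142, -0.0, 1.581]
force: [0.3, 0.7, -0.9]
grip_width: 0.0612
```

Call:
{"fn": "send_rows", "kwargs": {"series": [[0,0,0,0,0,0,0.3],[0,0,0,0,0,-0.04,0.3],[0,0,0,0,0,-0.09,0.3],[0,0,0,-0.02,0,-0.13,0.3],[0,0,0,-0.06,0,-0.15,0.4],[0,0,0,-0.11,0,-0.15,0.45],[0,0,0,-0.13,0,-0.15,0.45],[0,0,0,-0.13,0,-0.15,0.45]]}}

```text
time_s: 39.05
ee_pos: [0.51, -0.0534, 0.2499]
eef_rot: [3.142, 0.0, 1.577]
force: [0.7, 0.2, 1.0]
grip_width: 0.0683
```

Run:
```python
from h import *
for i in range(3): ctrl.camera("top")
st();c=ctrl.camera("wrist");cv2.imwrite("pics/w27.png",c["pixels"][:,:,::-1])
W=pts(c);u0=317
hsv=c["pixels"].max(2)
for v in range(20,200,4): print(v,W[v,318].round(3),c["pixels"][v,318])
c=ctrl.camera("top");W=pts(c);m=(W[...,2]>0.11)&(W[...,2]<0.135)&(np.abs(W[...,0]-0.508)<0.02)&(W[...,1]>0.03)&(W[...,1]<0.34);print("top block extents y",W[m][:,1].min(),W[m][:,1].max())
crop(c,"t27.png",130,300,160,260,4.5)
c=ctrl.camera("scene");crop(c,"s27.png",310,480,190,330,4.5)
```

```text
t 39.2 p [ 0.5101 -0.0505  0.2497] rpy [-3.1414e+00 -2.0000e-04  1.5808e+00] F [ 0.57  0.41 -0.08] w 0.0677 q [-0.17  0.2   1.59  0.    1.36 -0.18]
20 [0.511 0.121 0.118] [158 157 145]
24 [0.511 0.119 0.111] [59 58 55]
28 [0.511 0.116 0.11 ] [74 76 74]
32 [0.511 0.113 0.109] [119 122 121]
36 [0.511 0.109 0.109] [143 145 144]
40 [0.511 0.106 0.107] [145 147 145]
44 [0.511 0.102 0.108] [142 145 144]
48 [0.511 0.095 0.119] [38 38 39]
52 [0.511 0.092 0.12 ] [38 37 38]
56 [0.511 0.088 0.119] [34 33 34]
60 [0.511 0.085 0.12 ] [38 38 38]
64 [0.511 0.081 0.119] [39 38 37]
68 [0.511 0.077 0.12 ] [34 34 36]
72 [0.511 0.074 0.119] [31 29 34]
76 [0.511 0.07  0.12 ] [29 28 33]
80 [0.511 0.066 0.12 ] [35 34 36]
84 [0.511 0.063 0.119] [31 31 32]
88 [0.511 0.059 0.12 ] [31 30 30]
92 [0.511 0.056 0.112] [68 40 18]
96 [ 0.512  0.061 -0.   ] [70 66 65]
100 [0.512 0.056 0.002] [69 70 68]
104 [0.512 0.05  0.003] [69 71 70]
108 [0.512 0.045 0.002] [68 68 68]
112 [0.512 0.039 0.002] [70 70 71]
116 [0.512 0.034 0.001] [68 71 68]
120 [0.512 0.028 0.001] [68 67 68]
124 [0.512 0.023 0.002] [68 71 68]
128 [0.512 0.017 0.002] [66 68 66]
132 [0.512 0.011 0.002] [68 70 69]
136 [0.512 0.006 0.002] [67 68 66]
140 [0.513 0.    0.002] [65 68 66]
144 [ 0.513 -0.006  0.002] [68 69 68]
148 [ 0.513 -0.012  0.   ] [90 91 90]
152 [ 0.513 -0.017  0.002] [132 135 133]
156 [ 0.513 -0.023  0.001] [134 136 133]
160 [ 0.513 -0.029  0.002] [135 136 133]
164 [ 0.513 -0.035  0.002] [135 138 135]
168 [ 0.513 -0.041  0.001] [136 138 136]
172 [ 0.513 -0.047  0.002] [134 138 135]
176 [ 0.513 -0.053  0.001] [138 140 137]
180 [ 0.513 -0.059  0.002] [136 139 136]
184 [ 0.513 -0.065  0.003] [137 141 138]
188 [ 0.513 -0.072  0.002] [137 139 137]
192 [ 0.513 -0.078  0.002] [139 141 139]
196 [ 0.513 -0.084  0.002] [138 140 139]
top block extents y 0.07239284890843123 0.3398947870745191
```

View pics/w27.png

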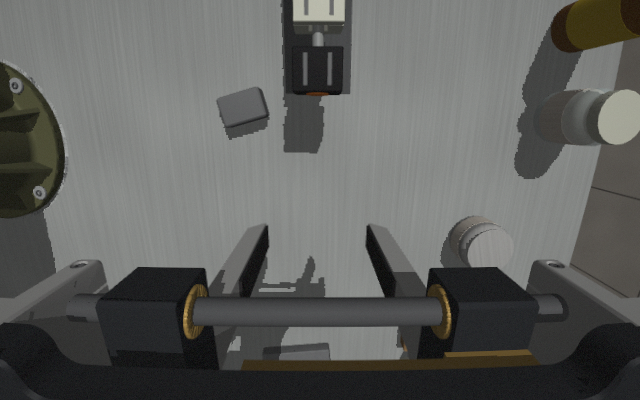

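View pics/s27.png

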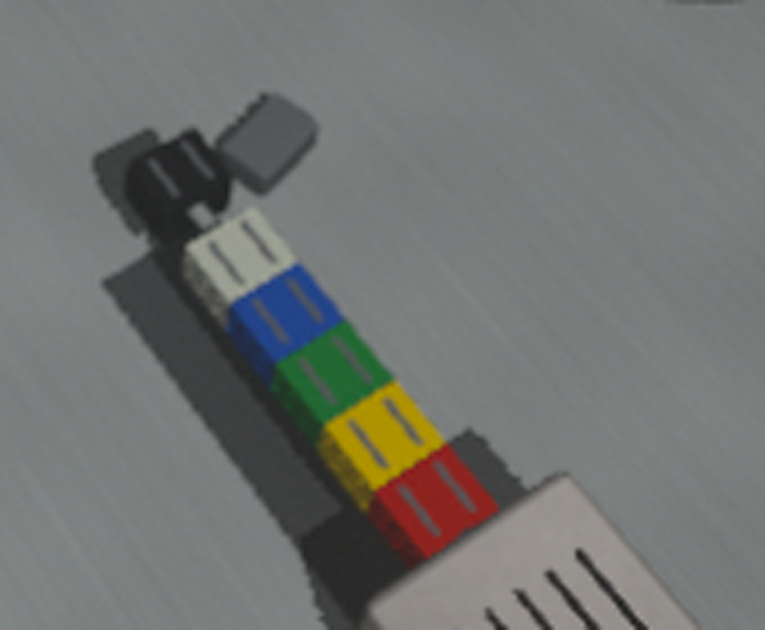

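Cap is seated (measured centre y≈0.0785 against an expected 0.079), and the blocks are in order. Now the dial.

Run:
```python
from h import *
c=ctrl.camera("top")
crop(c,"t28.png",400,480,180,240,10)
W=pts(c)
print(W[200:225:4,420:460:6,2].round(3))
go([0.46,-0.30,0.22],np.radians(90))
```

```text
[[0.019 0.019 0.02  0.025 0.021 0.021 0.004]
 [0.018 0.017 0.028 0.055 0.027 0.019 0.021]
 [0.018 0.022 0.032 0.052 0.065 0.019 0.022]
 [0.019 0.022 0.025 0.035 0.066 0.019 0.022]
 [0.018 0.022 0.023 0.033 0.029 0.021 0.022]
 [0.019 0.02  0.023 0.025 0.028 0.022 0.017]
 [0.008 0.018 0.019 0.021 0.011 0.024 0.018]]
turn [-0.   -0.    0.63] shift [-0.2491 -0.053   0.0298] | dist 0.256
```

View pics/t28.png

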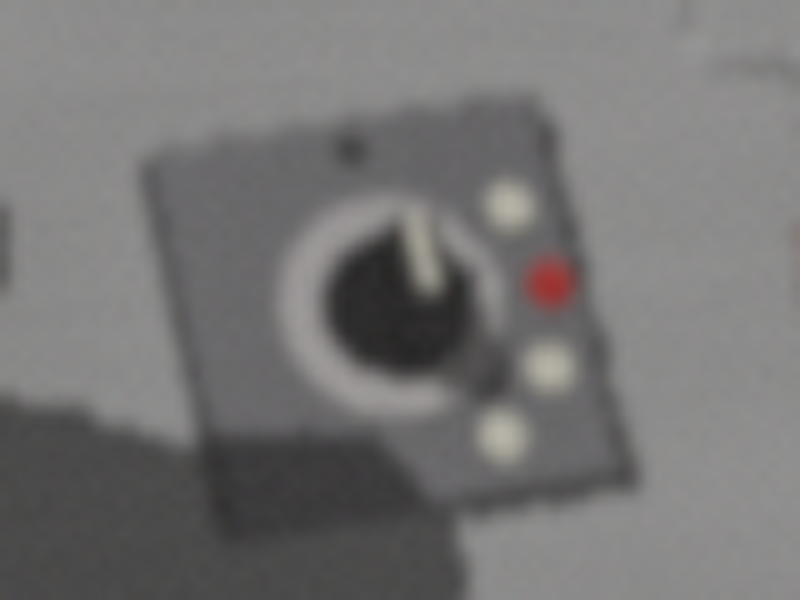

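Run:
```python
from h import *
from scipy.optimize import least_squares
c=ctrl.camera("top")
px=dict(black=(350,150),w2=(509,203),red=(550,283),w4=(550,367),w5=(504,436))
P={k:ray(c,400+u/10-.45,180+v/10-.45,0.021)[:2] for k,(u,v) in px.items()}
k=dict(black=0,w2=2,red=3,w4=4,w5=5)
def res(p): 
    return np.concatenate([np.array([p[0]+.05*np.cos(p[2]-k[n]*np.pi/6),p[1]+.05*np.sin(p[2]-k[n]*np.pi/6)])-P[n] for n in P])
r=least_squares(res,[.48,-.41,.1]);print(r.x,np.degrees(r.x[2]),"resid mm",(r.fun*1000).round(1))
print({n:P[n].round(4) for n in P})
for w in [(415,210),(428,290)]: print(ray(c,400+w[0]/10-.45,180+w[1]/10-.45,0.064))
```

```text
[ 0.47969157 -0.42318203  0.11843014] 6.785547337902094 resid mm [ 0.1 -0.  -0.8  0.1  0.4 -0.2  0.3  0.2  0.  -0.1]
{'black': array([ 0.5293, -0.4172]), 'w2': array([ 0.5104, -0.4633]), 'red': array([ 0.4852, -0.4726]), 'w4': array([ 0.4597, -0.4694]), 'w5': array([ 0.4396, -0.453 ])}
[ 0.50175633 -0.42117909  0.064     ]
[ 0.47791565 -0.42213308  0.064     ]
```

Run:
```python
from h import *
st();go([0.4797,-0.4232,0.15],np.radians(6.8))
```

```text
t 39.45 p [ 0.5102 -0.0505  0.2498] rpy [-3.1416 -0.      1.5817] F [-0.38  0.24  0.12] w 0.0681 q [-0.17  0.2   1.59  0.    1.36 -0.18]
turn [-0.   -0.   83.82] shift [-0.3724 -0.0345  0.0998] | dist 0.387
```

Call:
{"fn": "send_rows", "kwargs": {"series": [[0,0,8,-0.04,-0.003,0,0],[0,0,16,-0.08,-0.006,0,0],[0,0,24,-0.12,-0.01,0,0],[0,0,32,-0.16,-0.014,0,0],[0,0,40,-0.2,-0.018,0,0],[0,0,48,-0.24,-0.022,0,0],[0,0,56,-0.28,-0.026,0,0],[0,0,64,-0.32,-0.03,0,0]]}}

```text
time_s: 40.25
ee_pos: [0.4832, -0.3728, 0.2498]
eef_rot: [-3.142, -0.0, 0.458]
force: [0.1, 1.6, 0.1]
grip_width: 0.0467
```

Run:
```python
from h import *
st();go([0.4797,-0.4232,0.15],np.radians(6.8))
```

```text
t 40.25 p [ 0.4832 -0.3728  0.2498] rpy [-3.1416 -0.      0.4583] F [0.08 1.59 0.08] w 0.0467 q [-0.72  0.42  1.3   0.    1.42  0.4 ]
turn [-0.   -0.   19.46] shift [-0.0254  0.0437  0.0998] | dist 0.112
```

Call:
{"fn": "send_rows", "kwargs": {"series": [[0,0,8,-0.012,0.022,0.03,0],[0,0,16,-0.025,0.044,0.07,0],[0,0,19.5,-0.025,0.044,0.1,0],[0,0,19.5,-0.025,0.044,0.1,0],[0,0,19.5,-0.025,0.044,0.1,0]]}}

```text
time_s: 40.75
ee_pos: [0.4811, -0.4217, 0.1508]
eef_rot: [3.141, -0.0, 0.126]
force: [0.2, 0.6, 0.6]
grip_width: 0.0466
```

Run:
```python
from h import *
for i in range(3): ctrl.camera("top")
st();go([0.4797,-0.4232,0.057],np.radians(6.8))
c=ctrl.camera("wrist");cv2.imwrite("pics/w29.png",c["pixels"][:,:,::-1])
W=pts(c);m=(W[...,2]>0.055)&(W[...,2]<0.075)&(np.hypot(W[...,0]-.48,W[...,1]+.423)<0.04);P=W[m][:,:2].astype(np.float32);print(len(P),cv2.minAreaRect(P),P.mean(0),np.nanmedian(W[m][:,2]))
```

```text
t 40.9 p [ 0.4814 -0.4221  0.1523] rpy [ 3.1389e+00 -2.1000e-03  1.2530e-01] F [ 0.57 -0.04  0.01] w 0.0469 q [-0.78  0.56  1.32  0.    1.25  0.67]
turn [ 0.15 -0.12  0.38] shift [-0.0021  0.0006  0.0953] | dist 0.095
638 ((0.48199936747550964, -0.4236077666282654), (0.041079603135585785, 0.013974090106785297), 6.0522332191467285) [ 0.48314467 -0.4233884 ] 0.06541599610349819
```

View pics/w29.png

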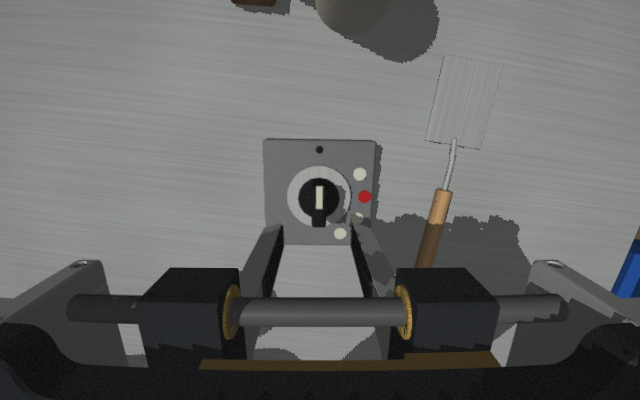

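Call:
{"fn": "send_rows", "kwargs": {"series": [[0,0,0.3,-0.001,0.001,0.03,-0.1],[0,0,0.3,-0.001,0.001,0.07,-0.1],[0,0,0.3,-0.001,0.001,0.094,-0.1],[0,0,0.3,-0.001,0.001,0.094,-0.1],[0,0,0.3,-0.001,0.001,0.094,-0.9],[0,0,0.3,-0.001,0.001,0.094,-0.9],[0,0,0.3,-0.001,0.001,0.094,-0.9],[0,0,0.3,-0.001,0.001,0.094,-0.9]], "force": 15}}

```text
time_s: 41.75
ee_pos: [0.48, -0.4239, 0.0567]
eef_rot: [3.139, -0.001, 0.118]
force: [4.1, -23.2, -6.9]
grip_width: 0.0143
```

Run:
```python
from h import *
for i in range(2): ctrl.camera("top")
st();print(ctrl.get_obs()["moment"])
```

```text
t 41.85 p [ 0.48   -0.4241  0.0566] rpy [ 3.1392e+00 -1.2000e-03  1.1790e-01] F [ 1.08 -4.8   0.36] w 0.0135 q [-0.78  0.67  1.39 -0.    1.08  0.67]
[-0.95219434 -0.10598688  0.03783658]
```

Call:
{"fn": "send_rows", "kwargs": {"series": [[0,0,6,0,0,0,-0.9],[0,0,12,0,0,0,-0.9],[0,0,18,0,0,0,-0.9],[0,0,24,0,0,0,-0.9],[0,0,30,0,0,0,-0.9],[0,0,36,0,0,0,-0.9],[0,0,42,0,0,0,-0.9],[0,0,48,0,0,0,-0.9]]}}

```text
time_s: 42.65
ee_pos: [0.4801, -0.4237, 0.0566]
eef_rot: [3.141, -0.002, -0.724]
force: [2.2, -1.4, 0.2]
grip_width: 0.014
```

Call:
{"fn": "send_rows", "kwargs": {"series": [[0,0,6,0,0,0,-0.9],[0,0,12,0,0,0,-0.9],[0,0,18,0,0,0,-0.9],[0,0,24,0,0,0,-0.9],[0,0,30,0,0,0,-0.9],[0,0,36,0,0,0,-0.9],[0,0,42,0,0,0,-0.9],[0,0,42,0,0,0,-0.9]]}}

```text
time_s: 43.45
ee_pos: [0.4805, -0.4235, 0.0566]
eef_rot: [-3.14, -0.002, -1.454]
force: [5.3, -1.3, 0.7]
grip_width: 0.0139
```

Run:
```python
from h import *
for i in range(2): ctrl.camera("top")
st();print(ctrl.get_obs()["moment"]);go([0.4800,-0.4240,0.057],np.radians(6.8-90))
```

```text
t 43.55 p [ 0.4804 -0.4235  0.0566] rpy [-3.1398e+00 -1.6000e-03 -1.4496e+00] F [ 5.07 -1.14  1.17] w 0.0141 q [-0.78  0.67  1.39  0.    1.08  2.24]
[-0.11036408 -1.00285036 -0.02595658]
turn [-0.1  -0.09  0.15] shift [ 0.0004  0.0005 -0.0004] | dist 0.001
```

Dial turned 90°. Releasing and rising.

Call:
{"fn": "send_rows", "kwargs": {"series": [[0,0,0,0,0,0,-0.2],[0,0,0,0,0,0,-0.1],[0,0,0,0,0,0,-0.1],[0,0,0,0,0,0,-0.1],[0,0,0,0,0,-0.03,-0.1],[0,0,0,0,0,-0.08,-0.1],[0,0,0,0,0,-0.13,-0.1],[0,0,0,0,0,-0.15,-0.1]]}}

```text
time_s: 44.35
ee_pos: [0.4804, -0.424, 0.2114]
eef_rot: [-3.138, -0.005, -1.452]
force: [-0.8, -0.0, 0.6]
grip_width: 0.0425
```

Run:
```python
from h import *
st();go([0.40,-0.15,0.3],np.radians(-40))
```

```text
t 44.35 p [ 0.4804 -0.424   0.2114] rpy [-3.1376 -0.0051 -1.4525] F [-0.81 -0.02  0.62] w 0.0425 q [-0.78  0.51  1.26 -0.    1.37  2.24]
turn [ -0.1   -0.37 -43.22] shift [-0.2811  0.0471 -0.0903] | dist 0.299
```

Call:
{"fn": "send_rows", "kwargs": {"series": [[0,0,-5,-0.03,0.005,-0.05,-0.1],[0,0,-11,-0.07,0.01,-0.08,-0.1],[0,0,-17,-0.11,0.02,-0.09,-0.1],[0,0,-23,-0.15,0.025,-0.09,-0.1],[0,0,-29,-0.19,0.03,-0.09,-0.1],[0,0,-35,-0.22,0.04,-0.09,-0.1],[0,0,-40,-0.22,0.04,-0.09,-0.1],[0,0,-40,-0.22,0.04,-0.09,-0.1]]}}

```text
time_s: 45.15
ee_pos: [0.414, -0.2089, 0.2964]
eef_rot: [-3.141, -0.001, -0.752]
force: [-0.0, 0.3, -1.3]
grip_width: 0.0424
```

Run:
```python
from h import *
for i in range(3): ctrl.camera("top")
st()
c=ctrl.camera("top");crop(c,"t30.png",400,480,180,240,10)
cv2.imwrite("pics/t30f.png",c["pixels"][:,:,::-1])
c=ctrl.camera("scene");crop(c,"s30.png",190,480,80,330,2.7)
```

```text
t 45.3 p [ 0.4142 -0.2098  0.2957] rpy [ 3.1415e+00  3.0000e-04 -7.5750e-01] F [ 0.33 -0.19 -0.19] w 0.0419 q [-0.55  0.06  1.64 -0.    1.44  1.78]
```

View pics/t30.png

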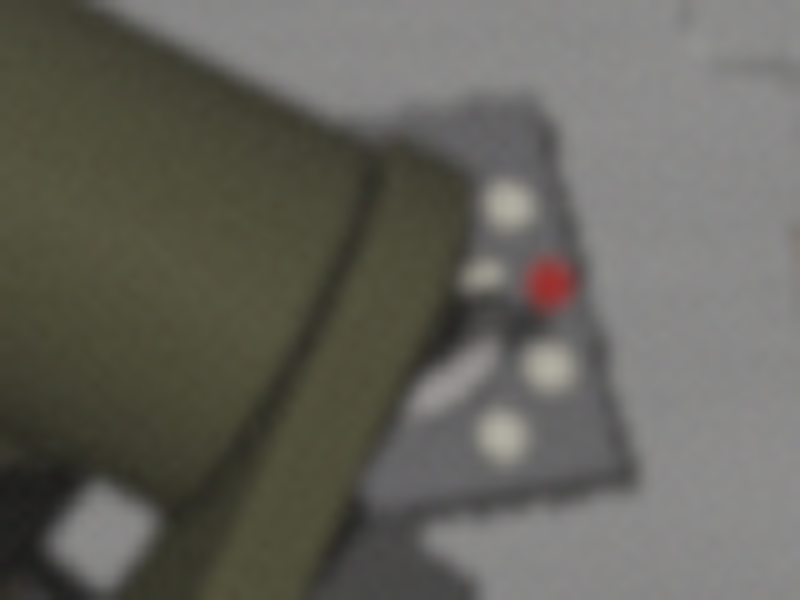

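View pics/s30.png

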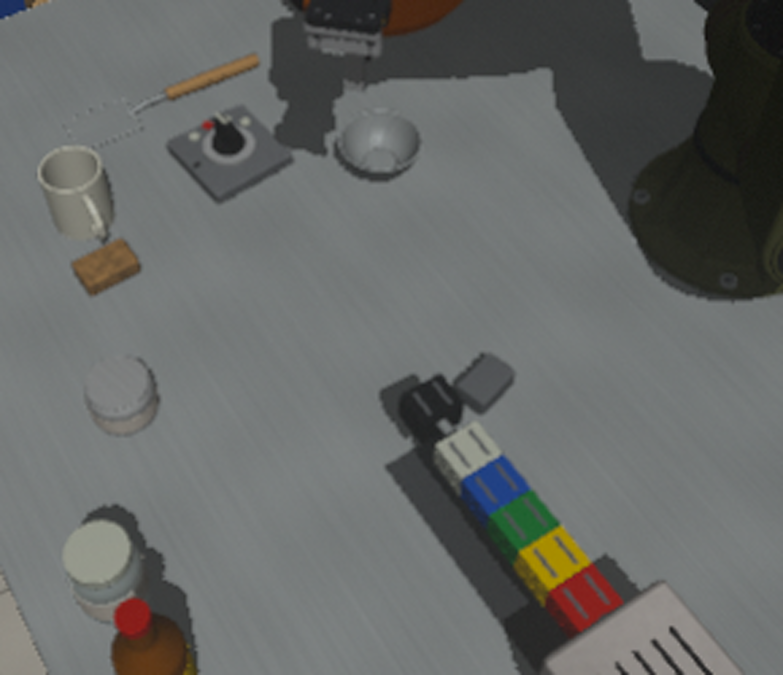

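View pics/t30f.png

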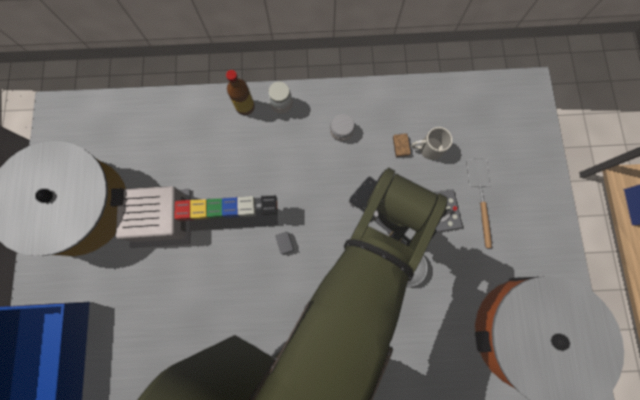

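Call:
{"fn": "send_rows", "kwargs": {"series": [[0,0,0,-0.03,-0.03,0,-0.1],[0,0,0,-0.06,-0.06,0,-0.1],[0,0,0,-0.09,-0.1,0,-0.1],[0,0,0,-0.11,-0.12,0,-0.1],[0,0,0,-0.11,-0.12,0,-0.1]]}}

```text
time_s: 45.9
ee_pos: [0.4162, -0.0444, 0.2959]
eef_rot: [-3.141, 0.0, -0.753]
force: [-0.2, 0.4, 0.2]
grip_width: 0.042
```

Run:
```python
from h import *
for i in range(5): ctrl.camera("top")
st()
c=ctrl.camera("top");crop(c,"t31.png",400,480,180,240,10)
W=pts(c);m=(W[...,2]>0.055)&(W[...,2]<0.075)&(np.hypot(W[...,0]-.48,W[...,1]+.423)<0.035);print(cv2.minAreaRect(W[m][:,:2].astype(np.float32)))
```

```text
t 46.15 p [ 0.4162 -0.0477  0.2957] rpy [ 3.1413e+00  3.0000e-04 -7.5650e-01] F [ 1.09  0.63 -0.53] w 0.0424 q [-0.2  -0.05  1.75 -0.    1.44  2.13]
((0.4801141917705536, -0.42212343215942383), (0.014376204460859299, 0.04217686504125595), 7.133096694946289)
```

View pics/t31.png

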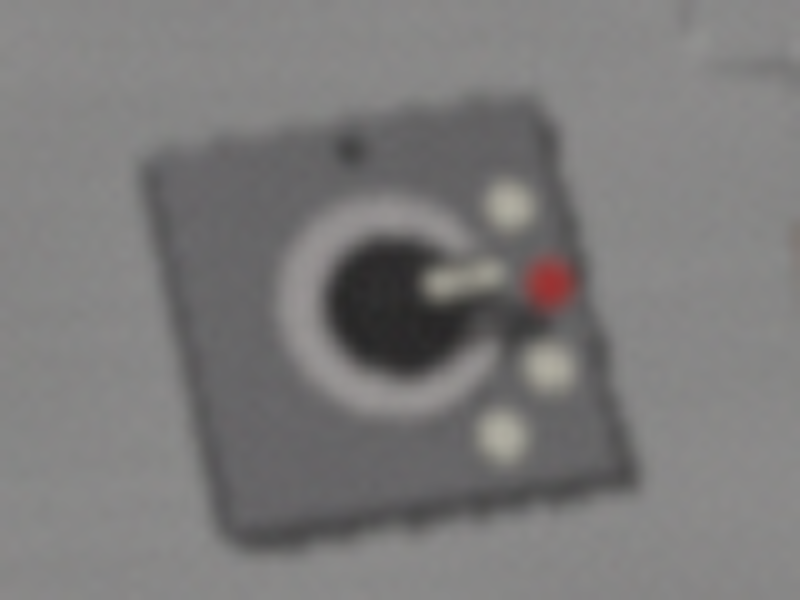

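The pointer's long axis sits 90° from its start, at the red dot. Everything else is unchanged, so I'm handing in.

Run:
```python
from station import ctrl
print(ctrl.hand_in())
```

```text
the job is handed in; nothing more can be done
None
```

The job is done and handed in at about 46 s of the 210 s allowed. The hand-in reports no verdict.

- **Blocks:** All five were present. They are threaded on the bar in the order red, yellow, green, blue, white, with red nearest the blower. The final top and scene pictures show them level and in order.
- **End cap:** I pushed it on until the bar's tip met the bore's bottom, at about 25–29 N. Its measured centre is y ≈ 0.0785 m, against 0.079 m expected for fully home.
- **Dial:** I turned it 90° clockwise, three clicks. The picture shows the pointer at the red dot: the grip bar measures 7.1°, against 6.8° computed from the dots.
- **Bystanders:** By eye they stand where they were; I did not measure them. The robot is clear of everything.

No check failed or disagreed. While gripping blocks on the table I sometimes read up to 9 N of upward force on the tool. I did not find the cause, and it had no visible effect.

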